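Hand-release a bench steriliser with its loose crank

ROBOT

A 6-joint arm with a two-finger parallel gripper is mounted at the origin on the work surface. World frame = base frame: x ahead of the robot, y to its left, z up, the work surface at z = 0. Lengths are in m, angles in rad, forces in N, time in s.
With the tool pointing down it reaches from about 0.35 to 0.725 m from the base axis. Payload 6 kg.
Tool frame: the origin (TCP) lies midway between the tips of the shut fingers; the grasp point (between the pads) lies 19 mm behind it; x points along the fingers, y is the direction in which the jaws open and shut, and the axes are right-handed (so a half turn about x gives the same grasp; the last joint's range is limited). The gripper opens to 85 mm and grips with 20 to 120 N. Pads are 22 mm wide; open, the fingers measure 114 mm over their backs; the gripper's body (76 mm by 85 mm) begins 54 mm behind the grasp point. The pads swing forward as they close: fully open they stand 13 mm farther back than shut.
Start: joints at [-0.916, 0.04, 0.085, 0, -1.615, -0.334], TCP at [0.189, -0.569, 0.231] pointing down, gripper open.
Joint ranges: [-2.56, 2.56], [-1.29, 2.01], [-1.08, 1.49], [-3.29, 1.98], [-2.81, -0.18], [-2.99, 2.99]. Speed limits (rad/s): [2.57, 2.57, 3.01, 3.14, 3.14, 3.14].

INTERFACE

Orientations are given as a 3x3 rotation matrix whose columns are the frame's x, y, z axes.
In Python, from plant import status, cams, job gives the robot as it stands. The module is installed in compiled form; this text tells all that it offers.
- The arm moves only by the tool send_rows, never from a script. Its argument "series" is text: rows parted by semicolons, each of 7 numbers parted by spaces: the shift along the tool's x, y, z in cm, then the turn, a rotation vector about the tool's x, y, z in degrees, then the opening, from 0 (shut) to 1 (fully open). A call has 1 to 8 rows; each row shifts and turns the pose as measured when the row begins, along the tool's axes as they then stand; what a row does not reach is not made up. A row lasts 1/8 s, in which the tool goes at most 62.5 mm and 10.7 degrees, less where a joint would pass 70% of its speed; a pose out of reach is approached as far as the arm can. A call with a gripper value outside its range is refused whole. The fingers move at their own pace and stop on an object; "squeeze" is the grip in N (left out, the last holds). Time passes only in rows, so rows that do not move let the fingers close. It gives the time, the measured TCP pose, the force and the opening at its end, in the units of the state.
- status.get_obs(): the state, without advancing time (a new reading comes with each control period).
- cams.camera(name): name is "scene" or "side" or "wrist"; returns (picture, depth): 384x512x3 uint8, red, green, blue; 384x512 float32, m along the optical axis (not along the pixel's ray), 0 where there is no reading.
- cams.camera_model(name): a dict with "K" (3x3 intrinsics, pixels), "rvec" (rotation vector, rad) and "tvec" (3), from world to camera coordinates, as OpenCV has them. Camera axes: x right, y down, z forward; pixel columns grow to the right and rows downward; lengths in m; the calibration is good to about 2 mm. A picture is of the moment at which its call begins: read the wrist's pose just before it. camera_model takes no time and is no camera call; for the wrist camera it gives the pose at the moment of the call.
- job.finish_job(): hands the job in, once; it reports no verdict.
The state is a dict: "clock": time; "joint_positions": joint angles; "joint_vel": joint speeds; "joint_efforts": joint torques, N m; "tool_pos": TCP position; "tcp_rot": TCP orientation; "force": force on the tool from outside, world axes, zero at the start; "ft_torque": the same for the moment, N m; "opening": finger opening in m.
Only numpy, scipy, OpenCV 4.12 (cv2) and the standard library are available. Lean on these libraries where they do the work, as an engineer would, in place of code of your own. Each camera call takes 0.05 s, during which the arm holds its last target.

TASK

The bench steriliser's door is locked: take the loose crank out of its holder, find the hidden hex eye down the well in the steriliser's top by feel and seat the crank fully home in it, then turn the crank clockwise about a third of a turn until the lock bolt is fully withdrawn. Feel with light pressure, a few newtons and never over 35 N, and do not force the crank past its stop; leave the crank standing fully home in the eye, let go of it, and do not disturb the other things on the counter.

Things in the scene. Friction and masses are not known exactly. Their poses are not given: they have to be found in the camera images.
- crank: Loose steel crank, 0.2 to 0.4 kg, parked upright in its holder. Origin on its axis at the underside of its round flange (62 mm across, 6 mm thick); z up along the axis, x along its flat arm, which is 18 mm wide, lies at z = 6 to 14 mm and reaches to x = 82 mm (12 mm the other way). A 20 mm round stem goes down from the flange to z = -14 mm, where the hex key begins.
- crank_head (a point): Middle of the crank's square black grip head on its axis (crank z = 34 mm): 24 x 24 mm, sides facing the crank's +-x and +-y, from crank z = 14 to 54 mm. Meant to be gripped from above, on either pair of sides. Side loads at the key end can tilt the crank between two fingers about the line along which they close; setting the key on the rim rights it.
- crank_tip (a point): Lower end of the crank, on its axis (crank z = -40 mm): the end of a round pilot nose 12 mm thick, 8 mm long. Above the nose, from crank z = -32 to -14 mm, is the solid hex key, 22 mm across flats (25.4 over corners), one pair of flats facing the crank's +-x; its flat end around the nose is at crank z = -32 mm.
- crank_handle (a point): Middle of the crank's upright black round handle, 20 mm thick, at crank x = 75 mm, from z = 14 to 54 mm.
- holder: Grey block 70 x 70 x 56 mm on a thin 110 mm foot, fixed, with a round 30 mm hole down its middle. Origin at the centre of its underside. The crank stands in the hole, flange resting on the block's top, its origin 56 mm up; lift it 50 mm to clear.
- steriliser: Stainless bench unit, fixed, 260 (x) x 360 (y) x 120 mm high, its door facing -x. Origin at the centre of its underside.
- well (a point): Centre of the mouth of the round well, 52 mm across, in the steriliser's flat top, 120 mm above the counter; at x = -20, y = +70 mm in the steriliser's frame. Axes as the steriliser's. With the crank fully home its flange lies on the top: crank origin at this height. With the key only standing on the eye's rim the flange is about 16 mm above the top.
- rim (a point): Point on the well's centre line, 16 mm below its mouth, level with the flat rim of the turning hex eye: 23.75 mm across flats, open below, no lead-in. The eye's axis is vertical but off this point by up to 3 mm in x and in y, its flats point any way; neither is measured, both must be felt. The pilot nose put down at the well's centre always enters the eye and then meets its walls sideways.
- bolt (a joint): Lock bolt, a steel bar 16 x 55 mm in a guide on the steriliser's top near the door; not movable by hand. 0 = locked, 0.022 m = fully withdrawn. It moves 10 mm per radian that the eye turns clockwise (from above): 2.2 rad to a hard stop. The eye resists with 0.08 N m, stays where left; the key enters it within about 0.7 mm and 7 degrees of true and has about that play in it.
- tub: Clear plastic tub 90 mm across, 130 mm high: a bystander; origin at the centre of its underside
- timer: Grey desk timer 45 x 85 x 115 mm: a bystander; origin at the centre of its underside
- cassette_a: White test cassette 70 x 20 x 6 mm: a bystander; origin at the centre of its underside
- cassette_b: White test cassette 70 x 20 x 6 mm: a bystander; origin at the centre of its underside
- pen: Red pen 130 x 9 x 9 mm: a bystander; origin at the centre of its underside
- packet: Carton 90 x 60 x 22 mm with a green band, lying on the steriliser's top at its -y end: a bystander; origin at the centre of its underside

How it is judged:
By the outcome, as a careful person would: the job done as asked, in the order asked, and still so for the second after the job is handed in, with the robot touching nothing.
It also fails if it takes over 72 s, if anything falls off the work surface, if the arm or the gripper's body presses on something with over 40 N, if the wrist force passes 120 N, or if a joint passes its speed limit or range.

## Working session

There is one attempt and no reset: what is moved stays moved. The work goes in short steps, Python scripts to look and compute and a tool call to move; the robot and the scene stay as the last step left them, time stands still between calls to the robot, and variables do not carry over. Pictures are saved under pics/ and viewed, and the job is handed in when it is done.

Besides the shell and the picture viewer there is one more tool, called after "Emit:" by a JSON object that holds its "api" and its "payload". send_rows: Moves the arm, as the interface text tells. Its arguments: {"type":"object","properties":{"series":{"type":"string"},"squeeze":{"type":"number"}},"required":["series"]}

```bash
mkdir -p pics; ls; cat > h.py <<'E'
import numpy as np, cv2
from plant import status, cams, job
def snap(n,f):
    p,d=cams.camera(n); m=cams.camera_model(n)
    cv2.imwrite('pics/'+f+'.png',p[:,:,::-1]); np.savez('pics/'+f+'.npz',p=p,d=d,K=m['K'],r=m['rvec'],t=m['tvec'])
    return p,d,m
def load(f):
    z=np.load('pics/'+f+'.npz'); return z['p'],z['d'],dict(K=z['K'],rvec=z['r'],tvec=z['t'])
def ray(m,u,v):
    R=cv2.Rodrigues(np.array(m['rvec'],float))[0]; t=np.array(m['tvec'],float).ravel()
    c=-R.T@t; d=R.T@np.linalg.inv(m['K'])@np.array([u,v,1.]); return c,d
def onz(m,u,v,z):
    c,d=ray(m,u,v); return c+d*(z-c[2])/d[2]
def world(m,d):
    v,u=np.mgrid[0:d.shape[0],0:d.shape[1]]
    R=cv2.Rodrigues(np.array(m['rvec'],float))[0]; t=np.array(m['tvec'],float).ravel()
    P=np.stack([u,v,np.ones_like(u)],-1)@np.linalg.inv(m['K']).T*d[...,None]
    return (P-t)@R
def proj(m,X):
    return cv2.projectPoints(np.array(X,float).reshape(-1,3),np.array(m['rvec'],float),np.array(m['tvec'],float),np.array(m['K']),None)[0].reshape(-1,2)
def st():
    o=status.get_obs()
    np.set_printoptions(precision=4,suppress=True)
    for k in ['clock','joint_positions','tool_pos','tcp_rot','force','ft_torque','opening']: print(k,np.array(o[k]).tolist() if k!='tcp_rot' else np.array(o[k]))
    return o
E
python3 - <<'E'
from h import *
st()
for n in ['scene','side','wrist']: snap(n,n+'0')
E
```

```text
pics
clock 0.0
joint_positions [-0.9163093742806231, 0.04081042001976131, 0.08378552928287625, -0.00048513478649790095, -1.6154969010534883, -0.33368734091603636]
tool_pos [0.18916450512921895, -0.5690451157888633, 0.23026152934204702]
tcp_rot [[-0.0007 -0.3153  0.949 ]
 [ 0.0017  0.949   0.3153]
 [-1.      0.0018 -0.0001]]
force [0.001559036889981505, 0.18862459585549715, -0.011928067885438601]
ft_torque [0.025683312644111785, -0.028878481305576506, 0.01173508931622835]
opening 0.08538828955494397
```

View pics/scene0.png

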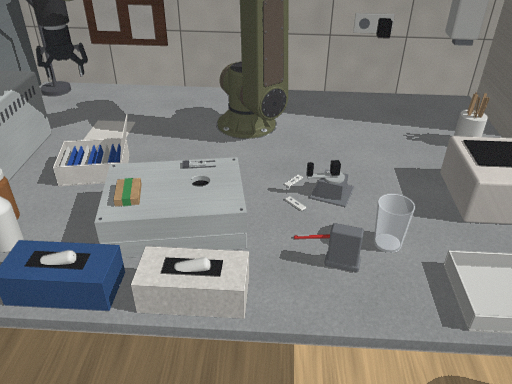

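View pics/side0.png

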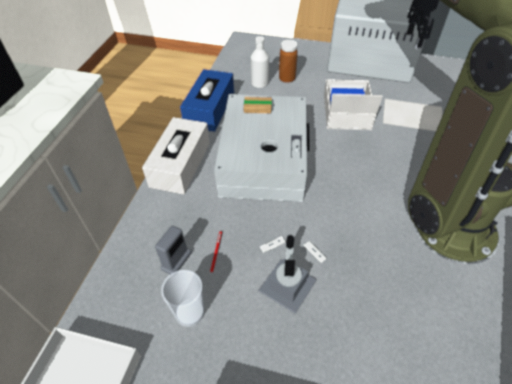

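View pics/wrist0.png

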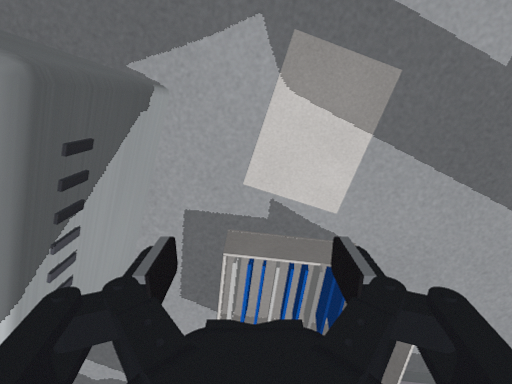

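The scene view shows the well at about (201,181), the crank head at about (335,167) and its handle at about (310,169). The side view shows the well at (269,147), the head at (289,268) and the handle at (290,242). I'll turn these into world positions next.

```bash
python3 - <<'E'
from h import *
np.set_printoptions(precision=4,suppress=True)
for n,pts in [('scene0',dict(well=(201,181),head=(335,163),handle=(310,165),timer=(345,235),tub=(395,200),cas=(294,181),cas2=(295,204),block=(330,185))),('side0',dict(well=(269,147),head=(289,268),handle=(290,242),block=(290,285)))]:
    p,d,m=load(n); W=world(m,d)
    for k,(u,v) in pts.items(): print(n,k,W[v,u])
    big=cv2.resize(p,None,fx=1,fy=1)
p,d,m=load('scene0'); c1=cv2.resize(p[140:220,270:370],None,fx=6,fy=6,interpolation=2); c2=cv2.resize(p[150:220,150:260],None,fx=6,fy=6,interpolation=2)
cv2.imwrite('pics/c1.png',c1[:,:,::-1]); 
p,d,m=load('side0'); c=cv2.resize(p[225:315,235:335],None,fx=6,fy=6,interpolation=2); cv2.imwrite('pics/c2.png',c[:,:,::-1])
c=cv2.resize(p[85:205,205:325],None,fx=5,fy=5,interpolation=2); cv2.imwrite('pics/c3.png',c[:,:,::-1])
E
```

```text
scene0 well [ 0.5479 -0.0806  0.1014]
scene0 head [0.4388 0.2914 0.1088]
scene0 handle [0.4507 0.2193 0.106 ]
scene0 timer [0.7543 0.29   0.109 ]
scene0 tub [0.6079 0.4315 0.1091]
scene0 cas [0.3822 0.1795 0.0017]
scene0 cas2 [0.5036 0.1817 0.0034]
scene0 block [0.4639 0.2813 0.0484]
side0 well [ 0.5712 -0.0918  0.1019]
side0 head [0.4289 0.3063 0.1072]
side0 handle [0.4414 0.2305 0.1016]
side0 block [0.4202 0.3235 0.0587]
```

View pics/c1.png

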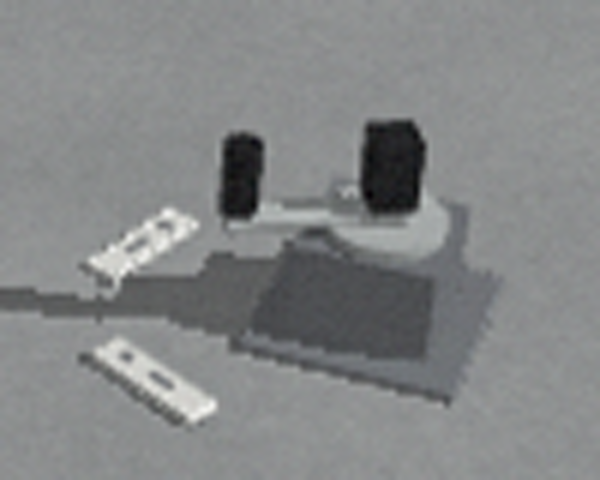

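View pics/c2.png

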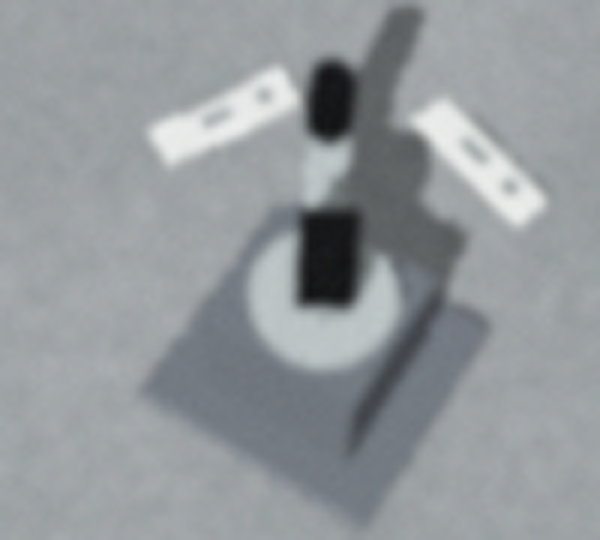

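View pics/c3.png

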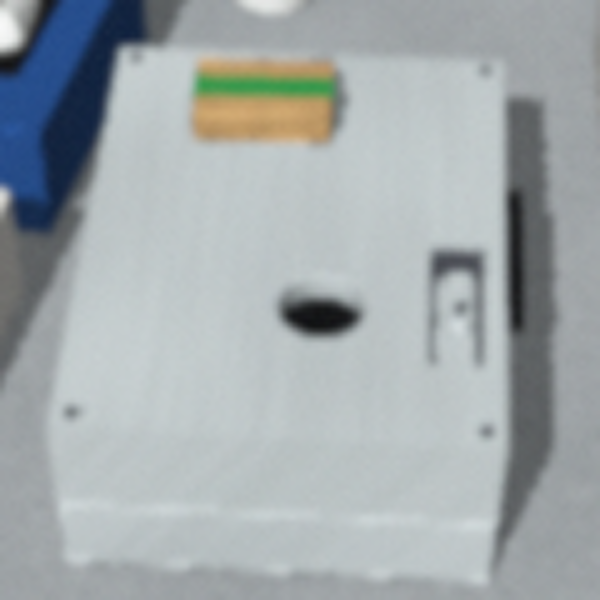

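```bash
python3 - <<'E'
from h import *
np.set_printoptions(precision=4,suppress=True)
for n,(a,b,c,e) in [('scene0',(140,220,270,370)),('side0',(225,315,235,335))]:
    p,d,m=load(n); W=world(m,d)
    mk=((p.max(2)<50)).astype(np.uint8); z=np.zeros_like(mk); z[a:b,c:e]=mk[a:b,c:e]
    k,l,s,_=cv2.connectedComponentsWithStats(z)
    for i in range(1,k):
        if s[i,4]<20: continue
        P=W[(l==i)]; P=P[P[:,2]>.1045]; print(n,s[i],P.min(0),P.max(0),P.mean(0),len(P))
    # well
    x0,x1,y0,y1=(150,260,160,215) if n[1]=='c' else (240,300,120,170)
    top=W[y0:y1,x0:x1]
    hz=(top[...,2]<.114)&(top[...,0]>.50)&(abs(top[...,2])<.3)
    g=p[y0:y1,x0:x1].mean(2)
    vv,uu=np.nonzero(g<60); print('dark well px',uu.min()+x0,uu.max()+x0,vv.min()+y0,vv.max()+y0)
    T=W[(abs(W[...,2]-.12)<.006)&(W[...,0]>.3)&(W[...,0]<.8)&(W[...,1]<.1)&(W[...,1]>-.4)][:,:2]
    r=cv2.minAreaRect((T*1000).astype(np.float32)); print(r, len(T), np.median(W[(abs(W[...,2]-.12)<.006)][:,2]))
m=cams.camera_model('wrist'); o=status.get_obs(); R=cv2.Rodrigues(np.array(m['rvec']))[0]; c=-R.T@np.ravel(m['tvec'])
Rt=np.array(o['tcp_rot']); print('cam in tool',Rt.T@(c-o['tool_pos']),Rt.T@R.T, m['K'])
E
```

```text
scene0 [330 161  11  14 124] [0.4255 0.281  0.1046] [0.4456 0.306  0.1103] [0.4353 0.2933 0.1076] 36
scene0 [307 163   7  13  73] [0.4384 0.2136 0.1047] [0.4561 0.228  0.111 ] [0.448  0.22   0.1068] 18
dark well px 193 207 181 185
((503.44677734375, -163.56793212890625), (469.3951416015625, 360.5289306640625), 10.454652786254883) 7338 0.11838999193472993
side0 [287 236   7  12  65] [0.4349 0.2192 0.1046] [0.4495 0.2312 0.1131] [0.4424 0.2259 0.11  ] 29
side0 [286 261   9  14 113] [0.3805 0.2874 0.1062] [0.4394 0.7756 0.9243] [0.4283 0.3056 0.1225] 66
dark well px 262 275 146 150
((499.98272705078125, -162.87557983398438), (465.57763671875, 368.1061706542969), 10.287862777709961) 6087 0.12053914976964418
cam in tool [-0.1431  0.001  -0.0746] [[-0.     -0.2987  0.9543]
 [ 1.     -0.0006 -0.0002]
 [ 0.0007  0.9543  0.2987]] [[266.0805   0.     253.8343]
 [  0.     266.0805 188.6832]
 [  0.       0.       1.    ]]
```

```bash
cat >> h.py <<'E'
from scipy.spatial.transform import Rotation as Ro
def plan(pos,psi,op,vmax=5.8,wmax=10.0,n=None):
    """rows from present pose to TCP pos with tool down, tool z at yaw psi (deg)"""
    o=status.get_obs(); p=np.array(o['tool_pos']); R=np.array(o['tcp_rot'])
    a=np.radians(psi); z=np.array([np.cos(a),np.sin(a),0]); x=np.array([0,0,-1.]); G=np.stack([x,np.cross(z,x),z],1)
    rv=Ro.from_matrix(R.T@G).as_rotvec(degrees=True); d=np.array(pos)-p
    if n is None: n=max(int(np.ceil(np.linalg.norm(d)*100/vmax)),int(np.ceil(np.linalg.norm(rv)/wmax)),1)
    rows=[]
    for i in range(n):
        s=R.T@(d/n)*100; r=rv/n; rows.append(' '.join('%.2f'%v for v in s)+' '+' '.join('%.1f'%v for v in r)+' %g'%op)
        R=R@Ro.from_rotvec(r,degrees=True).as_matrix()
    print(n,'rows'); print('; '.join(rows))
def yaw():
    R=np.array(status.get_obs()['tcp_rot']); return np.degrees(np.arctan2(R[1,2],R[0,2]))
E
python3 - <<'E'
from h import *
plan([.557,-.086,.29],99,1)
E
```

```text
11 rows
-0.54 3.11 4.56 -7.3 0.0 -0.0 1; -0.54 2.51 4.92 -7.3 0.0 -0.0 1; -0.54 1.86 5.20 -7.3 0.0 -0.0 1; -0.54 1.18 5.39 -7.3 0.0 -0.0 1; -0.54 0.48 5.50 -7.3 0.0 -0.0 1; -0.54 -0.22 5.52 -7.3 0.0 -0.0 1; -0.54 -0.92 5.44 -7.3 0.0 -0.0 1; -0.54 -1.61 5.28 -7.3 0.0 -0.0 1; -0.54 -2.27 5.03 -7.3 0.0 -0.0 1; -0.54 -2.89 4.70 -7.3 0.0 -0.0 1; -0.54 -3.47 4.29 -7.3 0.0 -0.0 1
```

Emit:
{"api": "send_rows", "payload": {"series": "-0.5 3.1 4.6 -7.3 0 0 1; -0.5 2.5 4.9 -7.3 0 0 1; -0.5 1.9 5.2 -7.3 0 0 1; -0.5 1.2 5.4 -7.3 0 0 1; -0.5 0.5 5.5 -7.3 0 0 1; -0.5 -0.2 5.5 -7.3 0 0 1; -0.5 -0.9 5.4 -7.3 0 0 1; -0.5 -1.6 5.3 -7.3 0 0 1"}}

```text
clock: 1.15
tool_pos: [0.4569, -0.2053, 0.2684]
tcp_rot: [[-0.004, -0.979, 0.203], [0.006, 0.203, 0.979], [-1.0, 0.005, 0.006]]
force: [0.6, -0.6, -0.4]
opening: 0.0853
```

```bash
python3 - <<'E'
from h import *
st(); plan([.557,-.086,.29],99,1)
E
```

```text
clock 1.15
joint_positions [-0.02390045539724383, -0.21141166275837847, -0.0812270935567579, -0.0063851320589715255, -1.7047976937381741, -0.1815248200535802]
tool_pos [0.4568818766903612, -0.20527877013584966, 0.26844309030100083]
tcp_rot [[-0.0037 -0.9791  0.2032]
 [ 0.0064  0.2031  0.9791]
 [-1.      0.0049  0.0055]]
force [0.5720539420466082, -0.6014615094004684, -0.38410750869774424]
ft_torque [-0.11097762088135144, -0.12435610212523618, -0.010284157305705954]
opening 0.08532869756978047
3 rows
-0.71 -2.46 4.57 -6.9 0.1 -0.1 1; -0.71 -2.99 4.24 -6.9 0.1 -0.1 1; -0.72 -3.48 3.85 -6.9 0.1 -0.1 1
```

Emit:
{"api": "send_rows", "payload": {"series": "-0.7 -2.5 4.6 -6.9 0 0 1; -0.7 -3.0 4.2 -6.9 0 0 1; -0.7 -3.5 3.9 -6.9 0 0 1; 0 0 0 0 0 0 1"}}

```text
clock: 1.65
tool_pos: [0.5609, -0.0774, 0.2889]
tcp_rot: [[-0.006, -0.985, -0.174], [0.007, -0.174, 0.985], [-1.0, 0.005, 0.008]]
force: [-0.0, -0.7, 0.2]
opening: 0.0852
```

```bash
python3 - <<'E'
from h import *
st(); snap('wrist','w1')
E
```

```text
clock 1.65
joint_positions [0.21212519837189533, -0.029505726847934406, 0.12277159521371003, -0.008105500356578435, -1.7273119459164152, -0.038023012747854315]
tool_pos [0.5608522706523172, -0.07737047412501831, 0.2889074798239263]
tcp_rot [[-0.0058 -0.9847 -0.1744]
 [ 0.0069 -0.1745  0.9846]
 [-1.      0.0045  0.0078]]
force [-0.003777881434397168, -0.6513279262198323, 0.22453637776974533]
ft_torque [-0.066268537660259, 0.10280850378763193, -0.040854918482908224]
opening 0.0852183241167012
```

View pics/w1.png

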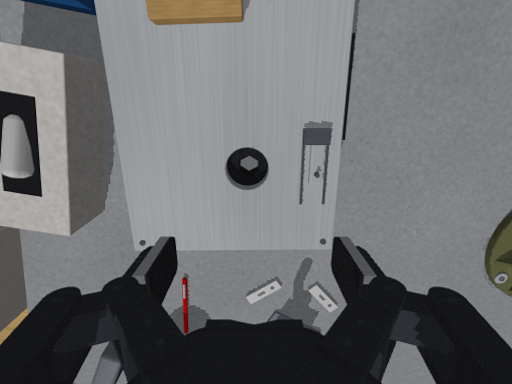

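The wrist view shows the well mouth at about (247,167) with a light hex opening inside at about (248,163). The bolt guide is at (314,165) and the packet at the top edge. I'll measure all three.

```bash
python3 - <<'E'
from h import *
np.set_printoptions(precision=4,suppress=True)
p,d,m=load('w1'); W=world(m,d)
c=cv2.resize(p[140:195,215:280],None,fx=9,fy=9,interpolation=2); cv2.imwrite('pics/w1c.png',c[:,:,::-1])
g=p.mean(2); 
mk=np.zeros(g.shape,np.uint8); mk[140:195,215:280]=(g[140:195,215:280]<90); cs,_=cv2.findContours(mk,0,2); cc=max(cs,key=cv2.contourArea); e=cv2.fitEllipse(cc); print('well',e, onz(m,*e[0],.12))
Q=np.array([onz(m,*q[0],.12) for q in cc])[:,:2]; print(cv2.minEnclosingCircle((Q*1000).astype(np.float32)), cv2.fitEllipse((Q*1000).astype(np.float32)))
mk2=np.zeros_like(mk); mk2[152:174,236:262]=g[152:174,236:262]>75; cs,_=cv2.findContours(mk2,0,1); cc=max(cs,key=cv2.contourArea); print(cv2.contourArea(cc))
M=cv2.moments(cc); u,v=M['m10']/M['m00'],M['m01']/M['m00']; print('hex px',u,v)
for z in (.104,.08,.0,):
    Q=np.array([onz(m,*q[0],z) for q in cc])[:,:2]*1000; print(z,onz(m,u,v,z),cv2.minAreaRect(Q.astype(np.float32)))
print(W[155:175:3,248], W[163,240:258:3])
# steriliser yaw: corners screws
for q in [(142,242),(322,241)]: print(onz(m,*q,.12))
E
```

```text
well ((246.63633728027344, 167.84457397460938), (40.925994873046875, 41.7451286315918), 101.67788696289062) [ 0.5699 -0.0792  0.12  ]
((569.8624877929688, -78.510009765625), 25.701156616210938) ((569.805908203125, -78.58418273925781), (50.060054779052734, 50.41246795654297), 12.488598823547363)
148.5
hex px 248.90684624017956 162.60830527497194
0.104 [ 0.5679 -0.0825  0.104 ] ((568.0702514648438, -82.44551849365234), (20.220102310180664, 15.937575340270996), 36.94013977050781)
0.08 [ 0.5674 -0.0773  0.08  ] ((567.5310668945312, -77.26139068603516), (21.700868606567383, 17.104595184326172), 36.93940353393555)
0.0 [ 0.5655 -0.0601  0.    ] ((565.733642578125, -59.9810676574707), (26.636499404907227, 20.994997024536133), 36.94010543823242)
[[ 0.5707 -0.0921  0.1054]
 [ 0.5692 -0.0786  0.0564]
 [ 0.5685 -0.0741  0.0553]
 [ 0.5678 -0.07    0.0566]
 [ 0.567  -0.0652  0.0544]
 [ 0.5663 -0.061   0.0553]
 [ 0.5664 -0.0646  0.0865]] [[ 0.5794 -0.0694  0.0562]
 [ 0.5751 -0.07    0.0556]
 [ 0.5708 -0.0705  0.0542]
 [ 0.5666 -0.0716  0.0561]
 [ 0.5623 -0.0723  0.056 ]
 [ 0.5581 -0.073   0.0557]]
[0.6889 0.0426 0.12  ]
[0.4561 0.0012 0.12  ]
```

View pics/w1c.png

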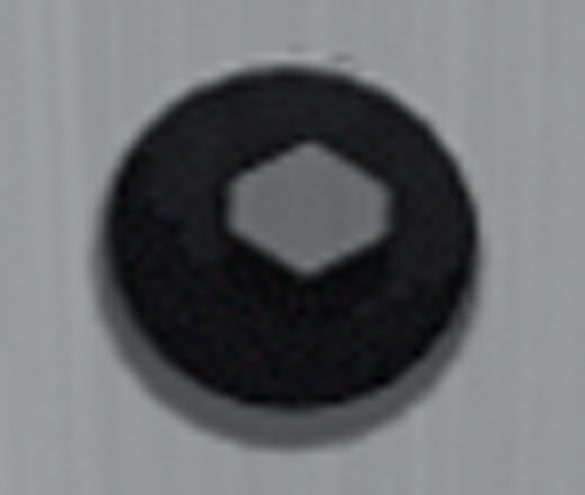

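```bash
python3 - <<'E'
from h import *
np.set_printoptions(precision=4,suppress=True)
p,d,m=load('w1')
f=lambda x,y:onz(m,215+(x+.5)/9-.5,140+(y+.5)/9-.5,.104)
P={k:f(*q) for k,q in dict(top=(308,140),ul=(229,180),ll=(228,230),ur=(389,182),lr=(388,230),bot=(308,277)).items()}
for k in P: print(k,P[k])
a=np.arctan2(*(P['ur']-P['ul'])[1::-1]); print('ul-ur dir',np.degrees(a), np.linalg.norm(P['ur']-P['ul']))
zt=np.array([-.1744,.985,0]); print('centre',P['top']+zt*.0137, (P['ul']+P['ur'])/2+zt*.00686)
print('well dist',P['top']+zt*.0137-np.array([.5698,-.0786,.104]))
E
```

```text
top [ 0.5697 -0.0918  0.104 ]
ul [ 0.5795 -0.0844  0.104 ]
ll [ 0.5786 -0.0774  0.104 ]
ur [ 0.5576 -0.088   0.104 ]
lr [ 0.5565 -0.0812  0.104 ]
bot [ 0.5664 -0.0727  0.104 ]
ul-ur dir -170.89638391791595 0.02221885119491821
centre [ 0.5673 -0.0783  0.104 ] [ 0.5674 -0.0794  0.104 ]
well dist [-0.0025  0.0003 -0.    ]
```

```bash
python3 - <<'E'
from h import *
plan([.436,.270,.26],99,1)
E
```

```text
7 rows
0.46 0.89 5.21 0.1 0.1 -0.0 1; 0.45 0.90 5.21 0.1 0.1 -0.0 1; 0.45 0.91 5.20 0.1 0.1 -0.0 1; 0.44 0.92 5.20 0.1 0.1 -0.0 1; 0.44 0.94 5.20 0.1 0.1 -0.0 1; 0.43 0.95 5.20 0.1 0.1 -0.0 1; 0.42 0.96 5.20 0.1 0.1 -0.0 1
```

Emit:
{"api": "send_rows", "payload": {"series": "0.45 0.9 5.2 0 0 0 1; 0.45 0.9 5.2 0 0 0 1; 0.45 0.9 5.2 0 0 0 1; 0.45 0.9 5.2 0 0 0 1; 0.4 0.9 5.2 0 0 0 1; 0.4 0.9 5.2 0 0 0 1; 0.4 0.9 5.2 0 0 0 1; 0 0 0 0 0 0 1"}}

```text
clock: 2.7
tool_pos: [0.432, 0.2719, 0.2603]
tcp_rot: [[-0.006, -0.988, -0.156], [0.007, -0.156, 0.988], [-1.0, 0.005, 0.008]]
force: [0.4, -0.3, 1.0]
opening: 0.0856
```

```bash
python3 - <<'E'
from h import *
st(); p,d,m=snap('wrist','w2')
k=cv2.resize(p[80:280,150:360],None,fx=3,fy=3,interpolation=2)
cv2.imwrite('pics/w2c.png',k[:,:,::-1])
E
```

```text
clock 2.7
joint_positions [0.9505302055095811, -0.1925523343904862, -0.07919511463307567, -0.00867051439802583, -1.6818930872328197, -0.7950397847430074]
tool_pos [0.43198974829135844, 0.2718548226851074, 0.2603018018634945]
tcp_rot [[-0.0057 -0.9878 -0.1558]
 [ 0.0068 -0.1558  0.9878]
 [-1.      0.0046  0.0076]]
force [0.4238076559833446, -0.25766111552879817, 1.0235790325180705]
ft_torque [-0.03254467724922147, -0.026639333645389486, 0.021493963722758948]
opening 0.08561283666028577
```

View pics/w2c.png

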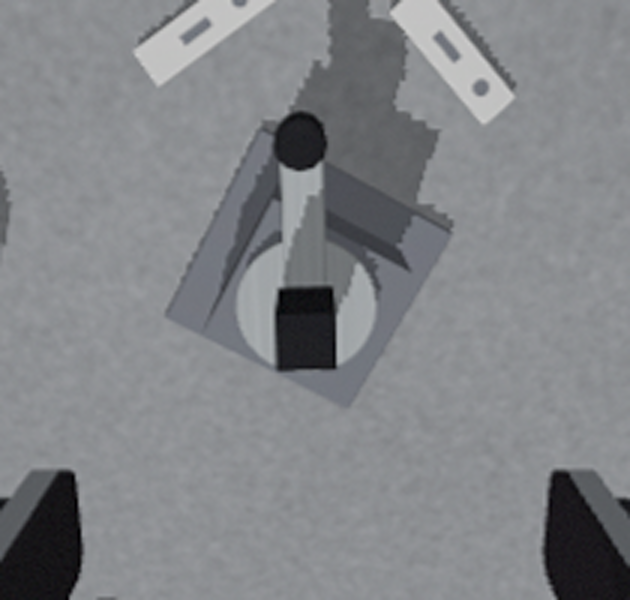

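The crop shows the head's top face with corners at about (276,311), (334,311), (336,369), (277,370), and the handle's top disc at about (300,140).

```bash
python3 - <<'E'
from h import *
np.set_printoptions(precision=4,suppress=True)
p,d,m=load('w2')
f=lambda x,y,z:onz(m,150+(x+.5)/3-.5,80+(y+.5)/3-.5,z)
C=np.array([f(*q,.110) for q in [(275.5,311),(334.5,310.5),(336,369.5),(277,370.5)]]); print(C, C.mean(0)); 
print('sides',[np.linalg.norm(C[i]-C[i-1]) for i in range(4)])
a=C[1]-C[0]; b=C[2]-C[3]; print('yaw of edge',np.degrees(np.arctan2(a[1],a[0])),np.degrees(np.arctan2(b[1],b[0])))
H=f(300,141,.110); print('handle',H); v=H-C.mean(0); print(np.linalg.norm(v),np.degrees(np.arctan2(v[1],v[0])))
W=world(m,d); print('depth z head',np.median(W[185:200,245:258,2]))
print('tool yaw',yaw())
E
```

```text
[[0.4459 0.2845 0.11  ]
 [0.4236 0.2809 0.11  ]
 [0.4191 0.3047 0.11  ]
 [0.4419 0.3086 0.11  ]] [0.4326 0.2947 0.11  ]
sides [np.float64(0.024405166088306493), np.float64(0.022635159645352357), np.float64(0.024204874745763872), np.float64(0.02318814945778463)]
yaw of edge -170.70374176973112 -170.19020076976867
handle [0.4461 0.2201 0.11  ]
0.07580957243634347 -79.73107760652351
depth z head 0.11111069805324109
tool yaw 98.89006534872844
```

```bash
python3 - <<'E'
from h import *
plan([.4327,.2947,.150],100,1,n=2)
E
```

```text
2 rows
5.56 -0.21 1.14 -0.6 0.2 -0.1 1; 5.55 -0.21 1.16 -0.6 0.2 -0.1 1
```

Emit:
{"api": "send_rows", "payload": {"series": "3 -0.2 1.1 -0.6 0.2 -0.1 1; 4 -0.2 1.1 -0.6 0.2 -0.1 1; 4 0 0 0 0.1 0 1; 0 0 0 0 0 0 1"}}

```text
clock: 3.25
tool_pos: [0.4358, 0.2886, 0.1509]
tcp_rot: [[0.004, -0.986, -0.167], [0.001, -0.167, 0.986], [-1.0, -0.004, 0.001]]
force: [-0.4, -0.0, 0.6]
opening: 0.0852
```

```bash
python3 - <<'E'
from h import *
st(); plan([.4327,.2947,.070],100,1,n=3)
E
```

```text
clock 3.25
joint_positions [0.9723523015865121, -0.16643320200871742, -0.2592571625899412, 0.0027183660876349686, -1.4746668682636441, -0.8043844494109846]
tool_pos [0.4357751003695229, 0.28863636000791904, 0.15089951719821745]
tcp_rot [[ 0.0041 -0.9859 -0.1674]
 [ 0.0012 -0.1674  0.9859]
 [-1.     -0.0042  0.0005]]
force [-0.44433127275080636, -0.012226912611813329, 0.6183540274708195]
ft_torque [0.00574435559481884, -0.016708915125761576, 0.003631822065881147]
opening 0.08523832441036731
3 rows
2.70 0.08 0.22 -0.1 0.0 0.1 1; 2.70 0.07 0.22 -0.1 0.0 0.1 1; 2.70 0.07 0.22 -0.1 0.0 0.1 1
```

Emit:
{"api": "send_rows", "payload": {"series": "1 0.2 0.65 0 0 0.2 1; 2.2 0 0 -0.2 0 0 1; 0 0 0 0 0 0 1"}}

```text
clock: 3.62
tool_pos: [0.4353, 0.2951, 0.1237]
tcp_rot: [[0.006, -0.986, -0.168], [0.006, -0.168, 0.986], [-1.0, -0.007, 0.005]]
force: [-0.1, 0.2, -0.5]
opening: 0.0854
```

```bash
python3 - <<'E'
from h import *
st(); plan([.4327,.2947,.070],100,1,n=3)
E
```

```text
clock 3.625
joint_positions [0.980073297680972, -0.15370019339545624, -0.29738046145961905, 0.0019009922365519282, -1.418641651527366, -0.8119184051890062]
tool_pos [0.4352536453726224, 0.2950714457322593, 0.12371549147642857]
tcp_rot [[ 0.0063 -0.9858 -0.1677]
 [ 0.006  -0.1676  0.9858]
 [-1.     -0.0072  0.0049]]
force [-0.10206974291546682, 0.19283608010954847, -0.5214659660823556]
ft_torque [-0.008473144445478793, 0.04632583737773176, 0.02838781992550686]
opening 0.08535005826179334
3 rows
1.79 0.10 -0.01 -0.1 0.1 0.1 1; 1.79 0.09 -0.00 -0.1 0.1 0.1 1; 1.79 0.09 -0.00 -0.1 0.1 0.1 1
```

Emit:
{"api": "send_rows", "payload": {"series": "1.8 0.2 0 0 0.2 0.3 1; 1.8 0.1 0 -0.2 0 0.1 1; 1.2 0 0 0 0 0 1; 0 0 0 0 0 0 1"}}

```text
clock: 4.12
tool_pos: [0.4333, 0.2956, 0.0757]
tcp_rot: [[0.002, -0.985, -0.171], [0.004, -0.171, 0.985], [-1.0, -0.003, 0.003]]
force: [0.0, 0.5, -0.3]
opening: 0.0851
```

```bash
python3 - <<'E'
from h import *
st(); plan([.4327,.2947,.070],100,1,n=1)
p,d,m=snap('wrist','w3')
E
```

```text
clock 4.125
joint_positions [0.9824952793479244, -0.12918696994035536, -0.3633679124597935, -0.00016054693640918, -1.3321988462261845, -0.810660499467504]
tool_pos [0.4333225495340769, 0.29557429008065816, 0.07568995422724999]
tcp_rot [[ 0.0023 -0.9853 -0.171 ]
 [ 0.0038 -0.1709  0.9853]
 [-1.     -0.0029  0.0033]]
force [0.0342962668189017, 0.47386274923834876, -0.2632360054993392]
ft_torque [0.009184256946566905, 0.046150696121308885, -0.03641486296037977]
opening 0.08506393132119916
1 rows
0.57 0.08 -0.08 -0.2 0.2 0.2 1
```

View pics/w3.png

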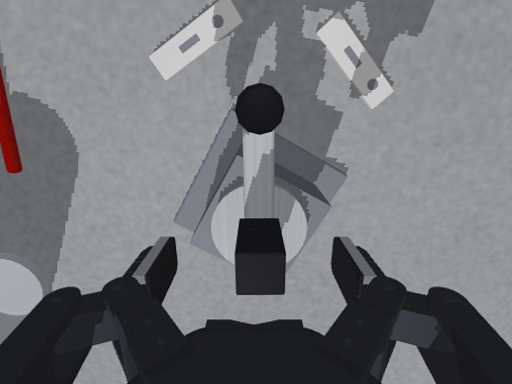

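```bash
python3 - <<'E'
from h import *
p,d,m=load('w3')
g=p.mean(2); print(g[270,225:295].astype(int))
for q in [(236,253),(285,252),(285,294),(236.5,294)]: print(onz(m,*q,.110))
print(onz(m,260,108,.11))
E
```

```text
[148 148 150 152 154 155 154 154 155 147  90  30  38  40  39  38  40  40
  40  39  39  40  36  40  40  42  43  38  37  37  38  40  37  38  38  38
  37  36  37  39  36  36  38  38  37  38  37  38  36  35  36  36  34  34
  38  34  34  37  34  23  81 121 134 143 146 146 147 148 149 150]
[0.44492679 0.28813496 0.11      ]
[0.42252045 0.28367102 0.11      ]
[0.41770355 0.30665459 0.11      ]
[0.44123124 0.31079706 0.11      ]
[0.44537111 0.22248233 0.11      ]
```

Emit:
{"api": "send_rows", "payload": {"series": "0.3 0.1 0.15 -0.3 0.1 0.1 1; 0.35 0 0 0 0.1 0.1 1; 0 0 0 0 0 0 0.2; 0 0 0 0 0 0 0.1; 0 0 0 0 0 0 0; 0 0 0 0 0 0 0; 0 0 0 0 0 0 0", "squeeze": 80}}

```text
clock: 5.05
tool_pos: [0.4326, 0.2978, 0.0714]
tcp_rot: [[0.001, -0.984, -0.177], [0.002, -0.177, 0.984], [-1.0, -0.002, 0.001]]
force: [-0.5, 0.0, -0.2]
opening: 0.0232
```

```bash
python3 - <<'E'
from h import *
st();print(yaw()); 
E
```

```text
clock 5.05
joint_positions [0.9865063646200777, -0.12259302673445409, -0.36555150928438845, 0.00017170753946817253, -1.325697620482371, -0.8088932282503976]
tool_pos [0.4326120044965154, 0.29783076988801477, 0.07137904878639802]
tcp_rot [[ 0.0013 -0.9843 -0.1767]
 [ 0.0017 -0.1767  0.9843]
 [-1.     -0.0016  0.0014]]
force [-0.48857890454123964, 0.0474848820344769, -0.19229981055211814]
ft_torque [-0.09650581539979611, 0.17645393476735013, 0.014332307409063015]
opening 0.02319879177899031
100.17892574810071
```

Emit:
{"api": "send_rows", "payload": {"series": "-1.5 0 0 0 0 0 0; -2.5 0 0 0 0 0 0; -3.5 0 0 0 0 0 0; -4 0 0 0 0 0 0; -3.5 0 0 0 0 0 0; 0 0 0 0 0 0 0"}}

```text
clock: 5.8
tool_pos: [0.4322, 0.2967, 0.2269]
tcp_rot: [[-0.0, -0.984, -0.176], [0.0, -0.176, 0.984], [-1.0, -0.0, 0.0]]
force: [1.2, 0.2, -3.5]
opening: 0.0228
```

```bash
python3 - <<'E'
from h import *
st();print(yaw()); snap('side','s1'); snap('wrist','w4')
plan([.5673,-.0788,.21],110,0,vmax=5)
E
```

```text
clock 5.8
joint_positions [0.9856363330445544, -0.16296093551982957, -0.11708704536308771, -0.00024021886575212897, -1.6163520769800794, -0.8088047329027976]
tool_pos [0.43220033994100593, 0.29669738229856474, 0.22694068144165758]
tcp_rot [[-0.     -0.9844 -0.1759]
 [ 0.0004 -0.1759  0.9844]
 [-1.     -0.      0.0004]]
force [1.1922684156116252, 0.16856304409228484, -3.460476556494129]
ft_torque [0.08366246674149157, -0.0465827968158128, 0.011022827812935588]
opening 0.022841376337290345
100.13233387264144
8 rows
0.17 -0.85 -4.91 -1.2 -0.0 -0.0 0; 0.17 -0.75 -4.93 -1.2 -0.0 -0.0 0; 0.17 -0.64 -4.94 -1.2 -0.0 -0.0 0; 0.17 -0.53 -4.96 -1.2 -0.0 -0.0 0; 0.16 -0.43 -4.97 -1.2 -0.0 -0.0 0; 0.16 -0.32 -4.98 -1.2 -0.0 -0.0 0; 0.16 -0.21 -4.98 -1.2 -0.0 -0.0 0; 0.16 -0.11 -4.99 -1.2 -0.0 -0.0 0
```

View pics/s1.png

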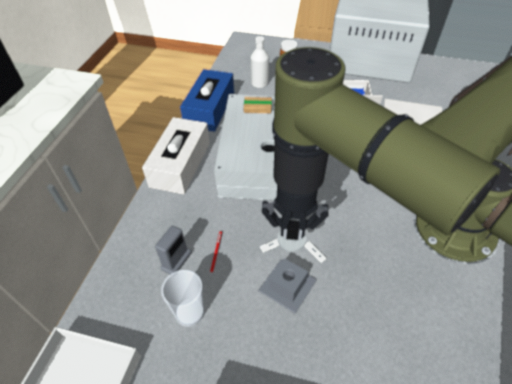

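View pics/w4.png

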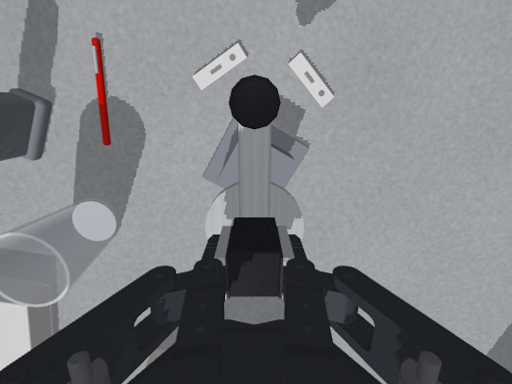

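```bash
python3 - <<'E'
from h import *
np.set_printoptions(precision=4,suppress=True)
p,d,m=load('w4'); o=status.get_obs(); R=np.array(o['tcp_rot']); t=np.array(o['tool_pos'])
mk=np.zeros(p.shape[:2],np.uint8); mk[60:135,215:295]=(p.max(2)<75)[60:135,215:295]
cs,_=cv2.findContours(mk,0,1); c=max(cs,key=cv2.contourArea); (u,v),r=cv2.minEnclosingCircle(c); print(u,v,r)
k=cv2.resize(p[60:310,180:330],None,fx=3,fy=3,interpolation=2)[:,:]; cv2.imwrite('pics/w4c.png',cv2.resize(p[190:310,190:320],None,fx=5,fy=5)[:,:,::-1])
for uu,vv,z in [(u,v,.2655),(229,255,.2655),(282,255,.2655),(226,296,.2655),(283,296,.2655)]:
    print(R.T@(onz(m,uu,vv,z)-t))
W=world(m,d); print(R.T@(W[102,255]-t))
E
```

```text
254.3289794921875 101.58788299560547 26.621179580688477
[-0.0425 -0.0014 -0.0764]
[-0.0427 -0.0123 -0.0139]
[-0.0426  0.0105 -0.0138]
[-0.0428 -0.0142  0.0071]
[-0.0427  0.0116  0.0073]
[-0.0387 -0.0011 -0.0763]
```

View pics/w4c.png

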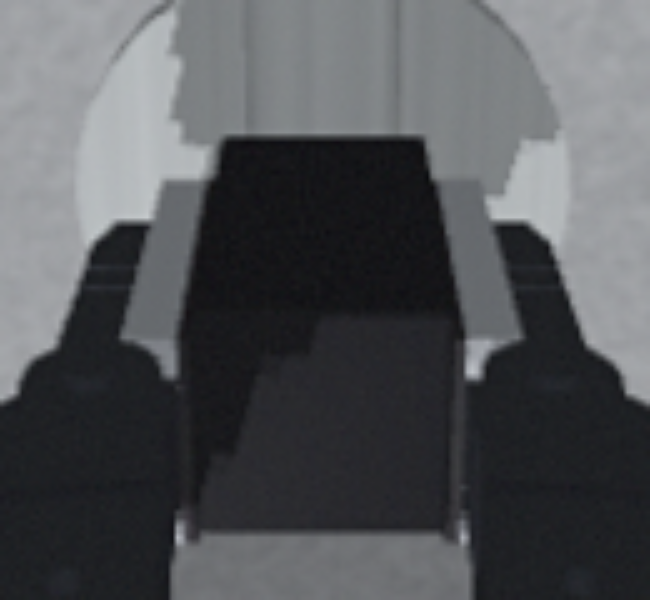

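```bash
python3 - <<'E'
from h import *
np.set_printoptions(precision=4,suppress=True)
p,d,m=load('w4'); o=status.get_obs(); R=np.array(o['tcp_rot']); t=np.array(o['tool_pos']);print(t,R[:,0])
for uu,vv in [(254.3,101.6),(226.4,252.4),(282.5,252.4),(228,296),(282,296)]:
    print(R.T@(onz(m,uu,vv,t[2]+.0386)-t))
E
```

```text
[0.431  0.2961 0.2228] [-0.0049 -0.0035 -1.    ]
[-0.0384 -0.0014 -0.0765]
[-0.0386 -0.0138 -0.0127]
[-0.0385  0.0111 -0.0126]
[-0.0387 -0.0138  0.0105]
[-0.0386  0.0116  0.0106]
```

```bash
python3 - <<'E'
from h import *
plan([.567,-.080,.215],189.5,0,vmax=4.6,wmax=9)
E
```

```text
10 rows
0.08 -0.68 -3.94 -8.9 0.0 -0.0 0; 0.09 -0.06 -4.00 -8.9 0.0 -0.0 0; 0.09 0.56 -3.96 -8.9 0.0 -0.0 0; 0.09 1.17 -3.82 -8.9 0.0 -0.0 0; 0.09 1.75 -3.59 -8.9 0.0 -0.0 0; 0.09 2.29 -3.28 -8.9 0.0 -0.0 0; 0.09 2.77 -2.88 -8.9 0.0 -0.0 0; 0.08 3.19 -2.42 -8.9 0.0 -0.0 0; 0.08 3.52 -1.89 -8.9 0.0 -0.0 0; 0.08 3.77 -1.32 -8.9 0.0 -0.0 0
```

Emit:
{"api": "send_rows", "payload": {"series": "0 -0.7 -3.9 -8.9 0 0 0; 0 0 -4 -8.9 0 0 0; 0 0.6 -4 -8.9 0 0 0; 0 1.2 -3.8 -8.9 0 0 0; 0 1.8 -3.6 -8.9 0 0 0; 0 2.3 -3.3 -8.9 0 0 0; 0 2.8 -2.9 -8.9 0 0 0; 0 3.2 -2.4 -8.9 0 0 0"}}

```text
clock: 6.9
tool_pos: [0.54, -0.0126, 0.2063]
tcp_rot: [[-0.028, -0.105, -0.994], [-0.013, -0.994, 0.105], [-1.0, 0.016, 0.027]]
force: [0.2, 1.4, -2.1]
opening: 0.0235
```

```bash
python3 - <<'E'
from h import *
st()
plan([.567,-.080,.215],189.5,0,vmax=4.6,wmax=9)
E
```

```text
clock 6.9
joint_positions [0.3506776369298404, -0.09452333639561025, -0.09362720283089959, 0.0023554112593940552, -1.6028872662047493, 1.1150908840289364]
tool_pos [0.5400211911994761, -0.012564789201337708, 0.20634149606582622]
tcp_rot [[-0.0285 -0.1046 -0.9941]
 [-0.0129 -0.9944  0.105 ]
 [-0.9995  0.0158  0.027 ]]
force [0.1634416149244669, 1.3583032548284057, -2.144671303453214]
ft_torque [0.15908307265086416, -0.1642165287507729, -0.006063627856691541]
opening 0.023466231547668682
2 rows
-0.43 3.22 -1.68 -7.8 0.8 -0.3 0; -0.43 3.41 -1.24 -7.8 0.8 -0.3 0
```

Emit:
{"api": "send_rows", "payload": {"series": "-0.4 3.2 -1.7 -7.8 0.8 -0.3 0; -0.4 3.4 -1.2 -7.8 0.8 -0.3 0; 0 0 0 0 0 0 0; 0 0 0 0 0 0 0"}}

```text
clock: 7.4
tool_pos: [0.5648, -0.0842, 0.205]
tcp_rot: [[-0.015, 0.172, -0.985], [-0.002, -0.985, -0.172], [-1.0, -0.001, 0.015]]
force: [-0.5, -0.3, -2.8]
opening: 0.0232
```

```bash
python3 - <<'E'
from h import *
st()
plan([.567,-.080,.19],189.5,0,n=1)
p,d,m=snap('wrist','w5'); snap('side','s5')
E
```

```text
clock 7.4
joint_positions [0.2025748348517586, -0.024389654019277125, -0.027514841204685055, -0.0010957963198713633, -1.5830729534626833, 1.5415767923750407]
tool_pos [0.5647943913740446, -0.08420961016067993, 0.20498385691831691]
tcp_rot [[-0.0153  0.1725 -0.9849]
 [-0.002  -0.985  -0.1725]
 [-0.9999 -0.0006  0.0154]]
force [-0.4543531046705538, -0.31781905968746316, -2.792330081178477]
ft_torque [0.04394627530083421, -0.07859714241547945, -0.0225465799277603]
opening 0.023180145689490284
1 rows
1.49 -0.38 -0.31 0.4 0.9 0.0 0
```

View pics/w5.png

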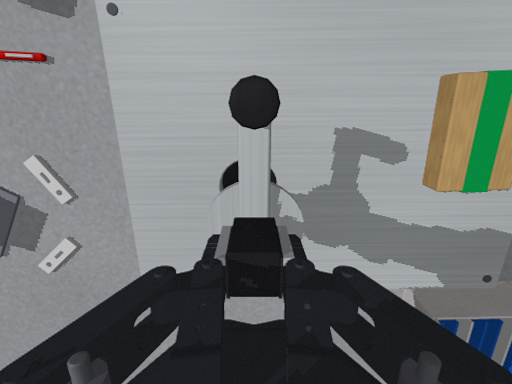

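View pics/s5.png

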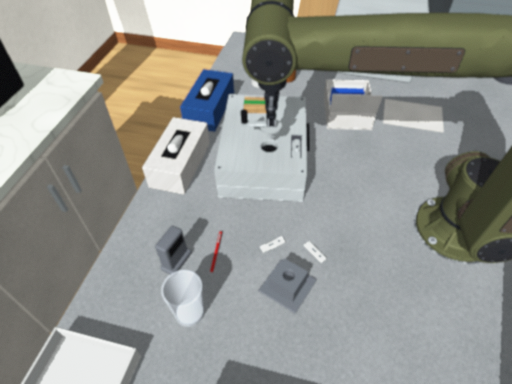

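```bash
python3 - <<'E'
from h import *
np.set_printoptions(precision=4,suppress=True)
p,d,m=load('w5'); g=p.mean(2)
cv2.imwrite('pics/w5c.png',cv2.resize(p[145:215,205:295],None,fx=8,fy=8,interpolation=2)[:,:,::-1])
from scipy.optimize import least_squares
mk=np.zeros(g.shape,np.uint8); mk[155:184,210:290]=g[155:184,210:290]<70
pts=[]
for u in list(range(224,238))+list(range(272,275)):
    col=np.nonzero(mk[:,u])[0]
    if len(col): pts.append(onz(m,u,col[0]-.5,.12)[:2])
pts=np.array(pts)
s=least_squares(lambda c:np.linalg.norm(pts-c,axis=1)-.026,[.57,-.08]); print(s.x,np.abs(s.fun).max())
E
```

```text
[ 0.57   -0.0767] 0.00040104657693773235
```

View pics/w5c.png

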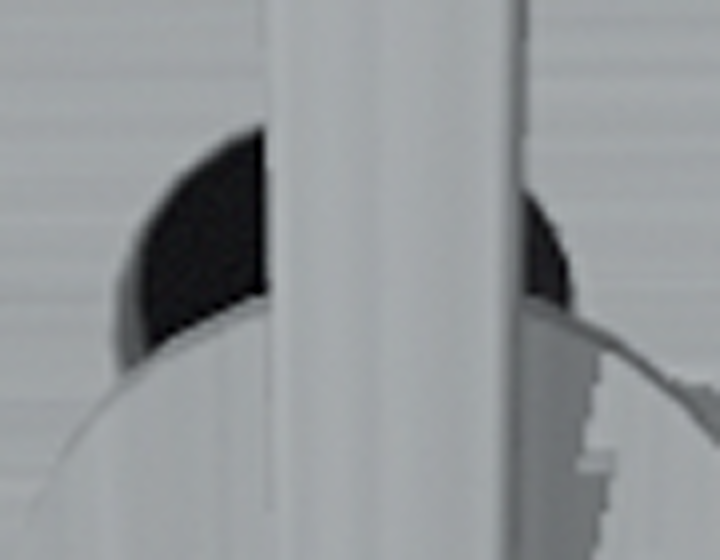

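Emit:
{"api": "send_rows", "payload": {"series": "0.5 -0.4 -0.3 0.2 0.9 0 0; 0.3 0 0 0 0 0 0; 0 0 0 0 0 0 0"}}

```text
clock: 7.88
tool_pos: [0.5669, -0.0772, 0.1966]
tcp_rot: [[0.002, 0.172, -0.985], [0.001, -0.985, -0.172], [-1.0, -0.001, -0.002]]
force: [-0.1, -0.7, -3.1]
opening: 0.0231
```

```bash
python3 - <<'E'
from h import *
st()
plan([.567,-.0795,.18],189.5,0,n=1)
E
```

```text
clock 7.875
joint_positions [0.21481570011552034, -0.03647025926816362, -0.05452557563189454, -0.0007370847999990924, -1.5506458920001782, 1.5288159531116134]
tool_pos [0.5669327932577426, -0.07716642253160935, 0.1966349612564867]
tcp_rot [[ 0.0019  0.172  -0.9851]
 [ 0.0012 -0.9851 -0.172 ]
 [-1.     -0.0008 -0.0021]]
force [-0.06467581644982062, -0.6577458769470702, -3.1110980656880414]
ft_torque [0.016992892512646865, 0.04805347359401946, -0.04635663983776188]
opening 0.02305260849460214
1 rows
1.66 0.23 0.04 0.4 -0.1 0.0 0
```

Emit:
{"api": "send_rows", "payload": {"series": "1.5 0.2 0 0 0 0 0; 1.6 0.03 0 0 0 0 0; 0 0 0 0 0 0 0"}}

```text
clock: 8.25
tool_pos: [0.567, -0.0793, 0.1625]
tcp_rot: [[0.001, 0.172, -0.985], [0.001, -0.985, -0.172], [-1.0, -0.001, -0.001]]
force: [-0.3, -0.1, -2.5]
opening: 0.0231
```

```bash
python3 - <<'E'
from h import *
st()
plan([.567,-.0795,.153],189.5,0,n=1)
E
```

```text
clock 8.25
joint_positions [0.21057136717461591, -0.030047198187221676, -0.1099899960769011, -0.0012292568204177233, -1.4900578039446997, 1.5332838937119162]
tool_pos [0.5669840085049024, -0.07931665904634581, 0.16254556274374465]
tcp_rot [[ 0.0005  0.1721 -0.9851]
 [ 0.0014 -0.9851 -0.1721]
 [-1.     -0.0013 -0.0007]]
force [-0.29076345006800447, -0.06598855956248315, -2.5403276169015556]
ft_torque [0.007975804496977762, 0.0996211906216671, -0.03804266812061289]
opening 0.023104357946537032
1 rows
0.95 0.02 0.00 0.4 -0.0 0.1 0
```

Now down gently towards the rim.

Emit:
{"api": "send_rows", "payload": {"series": "0.4 0 0 0 0 0 0; 0.3 0 0 0 0 0 0; 0.15 0 0 0 0 0 0; 0.1 0 0 0 0 0 0; 0.1 0 0 0 0 0 0"}}

```text
clock: 8.88
tool_pos: [0.5675, -0.0795, 0.1524]
tcp_rot: [[0.002, 0.172, -0.985], [0.001, -0.985, -0.172], [-1.0, -0.001, -0.002]]
force: [-0.8, 0.9, -3.0]
opening: 0.0232
```

Emit:
{"api": "send_rows", "payload": {"series": "0.1 0 0 0 0 0 0; 0.1 0 0 0 0 0 0"}}

```text
clock: 9.12
tool_pos: [0.5678, -0.0796, 0.1511]
tcp_rot: [[0.003, 0.172, -0.985], [0.001, -0.985, -0.172], [-1.0, -0.0, -0.003]]
force: [-1.5, 1.3, 0.4]
opening: 0.0231
```

Emit:
{"api": "send_rows", "payload": {"series": "0.05 0 0 0 0 0 0; 0.05 0 0 0 0 0 0"}}

```text
clock: 9.38
tool_pos: [0.5679, -0.0797, 0.1512]
tcp_rot: [[0.004, 0.172, -0.985], [0.001, -0.985, -0.172], [-1.0, 0.0, -0.004]]
force: [-1.7, 0.8, 1.1]
opening: 0.023
```

Emit:
{"api": "send_rows", "payload": {"series": "-0.15 0 0 0 0 0 0; 0 0 0 0 0 0 0; 0 0 0.2 0 0 0 0; 0 0 0.15 0 0 0 0; 0 0 0.1 0 0 0 0", "squeeze": 110}}

```text
clock: 10.0
tool_pos: [0.5631, -0.0804, 0.1513]
tcp_rot: [[0.003, 0.172, -0.985], [0.001, -0.985, -0.172], [-1.0, -0.0, -0.003]]
force: [-0.1, 0.1, -2.8]
opening: 0.0228
```

Emit:
{"api": "send_rows", "payload": {"series": "0 0 0.1 0 0 0 0"}}

```text
clock: 10.12
tool_pos: [0.5621, -0.0806, 0.1514]
tcp_rot: [[0.003, 0.172, -0.985], [0.001, -0.985, -0.172], [-1.0, -0.0, -0.004]]
force: [0.7, 0.2, -3.3]
opening: 0.0234
```

Emit:
{"api": "send_rows", "payload": {"series": "-0.05 0 0.1 0 0 0 0"}}

```text
clock: 10.25
tool_pos: [0.5609, -0.0807, 0.1518]
tcp_rot: [[0.003, 0.172, -0.985], [0.001, -0.985, -0.172], [-1.0, -0.001, -0.003]]
force: [0.2, -0.3, -3.5]
opening: 0.0229
```

Emit:
{"api": "send_rows", "payload": {"series": "-0.05 0 0.1 0 0 0 0"}}

```text
clock: 10.38
tool_pos: [0.5597, -0.0809, 0.1522]
tcp_rot: [[0.003, 0.172, -0.985], [0.001, -0.985, -0.172], [-1.0, -0.001, -0.003]]
force: [0.6, -0.3, -2.8]
opening: 0.0229
```

Emit:
{"api": "send_rows", "payload": {"series": "0 0 0.1 0 0 0 0"}}

```text
clock: 10.5
tool_pos: [0.5587, -0.0811, 0.1522]
tcp_rot: [[0.003, 0.172, -0.985], [0.001, -0.985, -0.172], [-1.0, -0.001, -0.003]]
force: [0.2, -0.8, -3.1]
opening: 0.023
```

Emit:
{"api": "send_rows", "payload": {"series": "0 0 0.1 0 0 0 0"}}

```text
clock: 10.62
tool_pos: [0.5582, -0.0811, 0.1523]
tcp_rot: [[0.004, 0.172, -0.985], [0.001, -0.985, -0.172], [-1.0, -0.001, -0.004]]
force: [3.3, 0.9, -4.6]
opening: 0.0229
```

Emit:
{"api": "send_rows", "payload": {"series": "0 0 0.1 0 0 0 0"}}

```text
clock: 10.75
tool_pos: [0.5579, -0.0811, 0.1523]
tcp_rot: [[0.006, 0.172, -0.985], [0.002, -0.985, -0.172], [-1.0, -0.001, -0.006]]
force: [4.5, 0.0, -5.8]
opening: 0.023
```

Emit:
{"api": "send_rows", "payload": {"series": "0 0 -0.3 0 0 0 0; 0 0 -0.3 0 0 0 0; 0 0 -0.2 0 0 0 0; 0 0 -0.1 0 0 0 0"}}

```text
clock: 11.25
tool_pos: [0.5662, -0.0798, 0.1521]
tcp_rot: [[0.003, 0.172, -0.985], [0.001, -0.985, -0.172], [-1.0, -0.001, -0.003]]
force: [0.4, -0.2, -2.9]
opening: 0.0233
```

Emit:
{"api": "send_rows", "payload": {"series": "0 0 -0.1 0 0 0 0"}}

```text
clock: 11.38
tool_pos: [0.5671, -0.0796, 0.152]
tcp_rot: [[0.002, 0.172, -0.985], [0.001, -0.985, -0.172], [-1.0, -0.001, -0.003]]
force: [-0.7, 0.1, -2.7]
opening: 0.0228
```

Emit:
{"api": "send_rows", "payload": {"series": "0 0 -0.1 0 0 0 0"}}

```text
clock: 11.5
tool_pos: [0.5681, -0.0794, 0.152]
tcp_rot: [[0.002, 0.172, -0.985], [0.001, -0.985, -0.172], [-1.0, -0.001, -0.002]]
force: [-0.3, 0.6, -3.8]
opening: 0.0228
```

Emit:
{"api": "send_rows", "payload": {"series": "0 0 -0.1 0 0 0 0"}}

```text
clock: 11.62
tool_pos: [0.5692, -0.0792, 0.152]
tcp_rot: [[0.002, 0.172, -0.985], [0.001, -0.985, -0.172], [-1.0, -0.001, -0.003]]
force: [-0.3, 0.7, -4.4]
opening: 0.0229
```

Emit:
{"api": "send_rows", "payload": {"series": "0 0 -0.1 0 0 0 0"}}

```text
clock: 11.75
tool_pos: [0.5702, -0.0791, 0.152]
tcp_rot: [[0.002, 0.172, -0.985], [0.001, -0.985, -0.172], [-1.0, -0.001, -0.003]]
force: [-0.0, 0.3, -3.1]
opening: 0.0232
```

Emit:
{"api": "send_rows", "payload": {"series": "0 0 -0.1 0 0 0 0"}}

```text
clock: 11.88
tool_pos: [0.5709, -0.079, 0.152]
tcp_rot: [[0.002, 0.172, -0.985], [0.001, -0.985, -0.172], [-1.0, -0.001, -0.002]]
force: [-1.8, -1.2, -2.1]
opening: 0.0226
```

Emit:
{"api": "send_rows", "payload": {"series": "0 0 -0.1 0 0 0 0"}}

```text
clock: 12.0
tool_pos: [0.5713, -0.079, 0.1519]
tcp_rot: [[-0.0, 0.172, -0.985], [0.001, -0.985, -0.172], [-1.0, -0.001, 0.0]]
force: [-3.9, -0.4, -2.7]
opening: 0.0232
```

Emit:
{"api": "send_rows", "payload": {"series": "0 0 0.35 0 0 0 0; 0 0.1 0.3 0 0 0 0; 0 0.2 0 0 0 0 0; 0 0.15 0 0 0 0 0"}}

```text
clock: 12.5
tool_pos: [0.5661, -0.0846, 0.1522]
tcp_rot: [[0.002, 0.172, -0.985], [0.001, -0.985, -0.172], [-1.0, -0.001, -0.002]]
force: [-0.1, 0.1, -2.1]
opening: 0.0228
```

Emit:
{"api": "send_rows", "payload": {"series": "0 0.1 0 0 0 0 0"}}

```text
clock: 12.62
tool_pos: [0.5663, -0.0853, 0.1521]
tcp_rot: [[0.002, 0.172, -0.985], [0.002, -0.985, -0.172], [-1.0, -0.002, -0.003]]
force: [-1.1, 2.5, -2.8]
opening: 0.0226
```

Emit:
{"api": "send_rows", "payload": {"series": "0 0.1 0 0 0 0 0"}}

```text
clock: 12.75
tool_pos: [0.5664, -0.0856, 0.152]
tcp_rot: [[0.002, 0.173, -0.985], [0.003, -0.985, -0.173], [-1.0, -0.003, -0.003]]
force: [-2.4, 4.0, -0.9]
opening: 0.0229
```

Emit:
{"api": "send_rows", "payload": {"series": "0 -0.3 0 0 0 0 0; 0 -0.3 0 0 0 0 0; 0 -0.2 0.05 0 0 0 0; 0 -0.1 0 0 0 0 0; 0 -0.1 0 0 0 0 0"}}

```text
clock: 13.38
tool_pos: [0.5643, -0.0761, 0.1521]
tcp_rot: [[0.002, 0.172, -0.985], [0.001, -0.985, -0.172], [-1.0, -0.001, -0.003]]
force: [-0.2, -0.5, -3.2]
opening: 0.0229
```

Emit:
{"api": "send_rows", "payload": {"series": "0 -0.1 0 0 0 0 0"}}

```text
clock: 13.5
tool_pos: [0.5641, -0.0752, 0.1521]
tcp_rot: [[0.002, 0.172, -0.985], [0.001, -0.985, -0.172], [-1.0, -0.001, -0.003]]
force: [-1.1, -0.3, -3.0]
opening: 0.0229
```

Emit:
{"api": "send_rows", "payload": {"series": "0 -0.1 0 0 0 0 0"}}

```text
clock: 13.62
tool_pos: [0.5639, -0.0741, 0.1521]
tcp_rot: [[0.002, 0.172, -0.985], [0.001, -0.985, -0.172], [-1.0, -0.001, -0.003]]
force: [-0.6, -0.1, -2.1]
opening: 0.0229
```

Emit:
{"api": "send_rows", "payload": {"series": "0 -0.1 0 0 0 0 0"}}

```text
clock: 13.75
tool_pos: [0.5637, -0.0731, 0.1521]
tcp_rot: [[0.002, 0.172, -0.985], [0.001, -0.985, -0.172], [-1.0, -0.001, -0.003]]
force: [0.4, 0.2, -3.4]
opening: 0.0227
```

Emit:
{"api": "send_rows", "payload": {"series": "0 -0.1 0 0 0 0 0"}}

```text
clock: 13.88
tool_pos: [0.5635, -0.0721, 0.1522]
tcp_rot: [[0.002, 0.172, -0.985], [0.001, -0.985, -0.172], [-1.0, -0.001, -0.003]]
force: [-0.8, -0.6, -2.6]
opening: 0.0229
```

Emit:
{"api": "send_rows", "payload": {"series": "0 -0.1 0 0 0 0 0"}}

```text
clock: 14.0
tool_pos: [0.5634, -0.0714, 0.1522]
tcp_rot: [[0.003, 0.172, -0.985], [0.0, -0.985, -0.172], [-1.0, 0.0, -0.003]]
force: [1.2, -3.9, -4.5]
opening: 0.0228
```

Emit:
{"api": "send_rows", "payload": {"series": "0 0.3 0 0 0 0 0; 0 0.3 0 0 0 0 0; 0 0.05 0 0 0 0 0; 0 0 0 0 0 0 0"}}

```text
clock: 14.5
tool_pos: [0.5645, -0.0781, 0.1521]
tcp_rot: [[0.002, 0.172, -0.985], [0.001, -0.985, -0.172], [-1.0, -0.001, -0.003]]
force: [-0.2, -1.4, -2.6]
opening: 0.0228
```

```bash
python3 - <<'E'
from h import *
st();print(yaw())
plan([.5643,-.0785,.1515],189.5,0,n=1)
E
```

```text
clock 14.5
joint_positions [0.2142560891663137, -0.03636611661508667, -0.13543521000898145, -0.0004237231085472711, -1.4691937792360121, 1.529108288207737]
tool_pos [0.5645424442923889, -0.07810636251975926, 0.15211650218779077]
tcp_rot [[ 0.0024  0.1717 -0.9852]
 [ 0.001  -0.9852 -0.1717]
 [-1.     -0.0005 -0.0025]]
force [-0.16664215246924477, -1.3547602520135014, -2.6256527100650344]
ft_torque [0.05206141519070743, 0.05971963829587331, -0.023815454596444536]
opening 0.022809885459261877
-170.11504878763483
1 rows
0.06 0.03 0.03 0.4 -0.1 0.0 0
```

Centred; now press lightly down.

Emit:
{"api": "send_rows", "payload": {"series": "0.1 0.03 0 0 0 0 0; 0.1 0 0 0 0 0 0; 0.1 0 0 0 0 0 0; 0.1 0 0 0 0 0 0"}}

```text
clock: 15.0
tool_pos: [0.5646, -0.0782, 0.1478]
tcp_rot: [[0.002, 0.172, -0.985], [0.001, -0.985, -0.172], [-1.0, -0.001, -0.003]]
force: [0.2, -0.2, -3.4]
opening: 0.0227
```

Emit:
{"api": "send_rows", "payload": {"series": "0.2 0 0 0 0 0 0; 0.2 0 0 0 0 0 0; 0.2 0 0 0 0 0 0; 0.2 0 0 0 0 0 0"}}

```text
clock: 15.5
tool_pos: [0.5646, -0.0782, 0.1392]
tcp_rot: [[0.002, 0.172, -0.985], [0.001, -0.985, -0.172], [-1.0, -0.001, -0.003]]
force: [-0.2, -0.3, -3.1]
opening: 0.0225
```

Emit:
{"api": "send_rows", "payload": {"series": "0.2 0 0 0 0 0 0; 0.15 0 0 0 0 0 0; 0.1 0 0 0 0 0 0"}}

```text
clock: 15.88
tool_pos: [0.5647, -0.0783, 0.1354]
tcp_rot: [[0.003, 0.172, -0.985], [0.001, -0.985, -0.172], [-1.0, -0.0, -0.003]]
force: [-3.5, 1.8, 5.9]
opening: 0.0224
```

Emit:
{"api": "send_rows", "payload": {"series": "0 -0.01 0 7 0 0 0; 0 -0.01 0 7 0 0 0; 0 -0.01 0 7 0 0 0; 0 0 0 0 0 0 0"}}

```text
clock: 16.38
tool_pos: [0.5647, -0.0777, 0.1355]
tcp_rot: [[0.003, -0.202, -0.979], [0.001, -0.979, 0.202], [-1.0, -0.002, -0.003]]
force: [-1.2, -0.2, -1.9]
opening: 0.0227
```

```bash
python3 - <<'E'
from h import *
st();print(yaw())
E
```

```text
clock 16.375
joint_positions [0.21485165824640373, -0.03218084876105027, -0.16164915510535469, -0.0005710033479126037, -1.4377275336706725, 1.1528268975923306]
tool_pos [0.5647006543507571, -0.07769445202436459, 0.1354944344672937]
tcp_rot [[ 0.0034 -0.2018 -0.9794]
 [ 0.0013 -0.9794  0.2018]
 [-1.     -0.002  -0.0031]]
force [-1.1668086760951346, -0.17302050869980845, -1.9358469951826778]
ft_torque [0.16692570995745465, 0.19204660254394815, -0.04778669428949396]
opening 0.02265399787600535
168.35775318586366
```

Emit:
{"api": "send_rows", "payload": {"series": "0.02 -0.01 0 8 0 0 0; 0 -0.01 0 8 0 0 0; 0 -0.01 0 8 0 0 0; 0.02 -0.01 0 8 0 0 0; 0 0 0 0 0 0 0"}}

```text
clock: 17.0
tool_pos: [0.5653, -0.0766, 0.1355]
tcp_rot: [[0.005, -0.691, -0.723], [0.002, -0.723, 0.691], [-1.0, -0.005, -0.002]]
force: [-0.8, 1.4, -2.4]
opening: 0.023
```

```bash
python3 - <<'E'
from h import *
st();print(yaw());snap('wrist','w6')
E
```

```text
clock 17.0
joint_positions [0.21609949666901984, -0.03212706690763653, -0.16136138787062618, -0.0013216276154036893, -1.4362270802163368, 0.5923843928442037]
tool_pos [0.5653480788668566, -0.0766045878020923, 0.13547972599362934]
tcp_rot [[ 0.0049 -0.6907 -0.7231]
 [ 0.0024 -0.7231  0.6907]
 [-1.     -0.0052 -0.0019]]
force [-0.7567992878048364, 1.3860672792650561, -2.352523959004916]
ft_torque [0.21648798931084068, 0.26539501273356436, -0.040682640081521684]
opening 0.02304841860809619
136.31247603122048
```

View pics/w6.png

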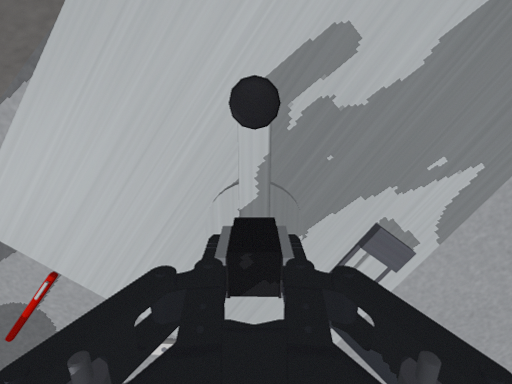

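Emit:
{"api": "send_rows", "payload": {"series": "0.02 -0.01 0 8 0 0 0; 0 -0.01 0 8 0 0 0; 0 -0.01 0 8 0 0 0; 0.02 -0.01 0 8 0 0 0; 0 -0.01 0 8 0 0 0; 0 -0.01 0 8 0 0 0; 0.02 -0.01 0 8 0 0 0; 0 0 0 0 0 0 0"}}

```text
clock: 18.05
tool_pos: [0.5675, -0.0761, 0.1356]
tcp_rot: [[0.009, -0.987, 0.162], [0.003, 0.162, 0.987], [-1.0, -0.008, 0.004]]
force: [-0.7, 1.4, -2.0]
opening: 0.0226
```

```bash
python3 - <<'E'
from h import *
st();print(yaw())
E
```

```text
clock 18.05
joint_positions [0.21664193903597148, -0.030317334020816517, -0.15962389206609692, -0.0007152787789298801, -1.4322456960000154, -0.37910065554199235]
tool_pos [0.5674747581430512, -0.0760525915136139, 0.135590645948379]
tcp_rot [[ 0.0089 -0.9868  0.1618]
 [ 0.0027  0.1619  0.9868]
 [-1.     -0.0083  0.0041]]
force [-0.7067306319749219, 1.4214558952931897, -1.9831226668580106]
ft_torque [0.4257476392670072, 0.4287811925884304, -0.14005874322364684]
opening 0.022554497937505365
80.6873018968291
```

Emit:
{"api": "send_rows", "payload": {"series": "0.02 -0.01 0 6 0 0 0; 0 -0.01 0 5 0 0 0"}}

```text
clock: 18.3
tool_pos: [0.5679, -0.0762, 0.1356]
tcp_rot: [[0.009, -0.94, 0.341], [0.002, 0.341, 0.94], [-1.0, -0.008, 0.005]]
force: [0.4, 1.1, -3.3]
opening: 0.0227
```

```bash
python3 - <<'E'
from h import *
st();print(yaw())
E
```

```text
clock 18.3
joint_positions [0.21642498547161798, -0.02977923959708995, -0.15925332494784125, -0.00028071590942644936, -1.4315682611233354, -0.5642538684240362]
tool_pos [0.5678721752025787, -0.07623757544851448, 0.1355917944393662]
tcp_rot [[ 0.0095 -0.9401  0.3409]
 [ 0.0024  0.3409  0.9401]
 [-1.     -0.0081  0.0055]]
force [0.3996162717417949, 1.0686688186674123, -3.286196825851357]
ft_torque [0.12589454622234672, 0.020738925207169828, 0.1473869372095906]
opening 0.022706148749526048
70.06998254722497
```

Emit:
{"api": "send_rows", "payload": {"series": "0 0 0 4 0 0 0; 0 0 0 3 0 0 0"}}

```text
clock: 18.55
tool_pos: [0.5681, -0.0764, 0.1356]
tcp_rot: [[0.01, -0.895, 0.446], [0.002, 0.446, 0.895], [-1.0, -0.008, 0.006]]
force: [1.1, 0.6, -2.8]
opening: 0.0229
```

```bash
python3 - <<'E'
from h import *
o=st();print(yaw(),o['joint_efforts'])
E
```

```text
clock 18.55
joint_positions [0.21632888511891626, -0.029670708855921647, -0.15927753632882746, 8.187058582770738e-05, -1.430929833076066, -0.6787492192979555]
tool_pos [0.5681049738152018, -0.07636688011224564, 0.1355928978419924]
tcp_rot [[ 0.01   -0.8949  0.4461]
 [ 0.0021  0.4461  0.895 ]
 [-0.9999 -0.008   0.0064]]
force [1.092495581626271, 0.6121588593981065, -2.8325758759603294]
ft_torque [0.10784765896441459, 0.01638459404000009, 0.09857653399137485]
opening 0.02291818303741707
63.5073650704091 [ -0.3238 -34.2556  35.6308   7.3962  -0.0189   0.3052]
```

Emit:
{"api": "send_rows", "payload": {"series": "0 0 0 3 0 0 0"}}

```text
clock: 18.68
tool_pos: [0.5682, -0.0764, 0.1356]
tcp_rot: [[0.01, -0.872, 0.489], [0.002, 0.489, 0.873], [-1.0, -0.008, 0.007]]
force: [0.8, 1.6, -1.7]
opening: 0.0229
```

```bash
python3 - <<'E'
from h import *
o=status.get_obs();print(yaw(),o['ft_torque'],o['force'],np.array(o['joint_efforts'])[5])
E
```

```text
60.755834515145054 [ 0.17515169 -0.04356678  0.1441285 ] [ 0.83791424  1.56370432 -1.7092273 ] 0.3699986357241869
```

Emit:
{"api": "send_rows", "payload": {"series": "0 0 0 2 0 0 0"}}

```text
clock: 18.8
tool_pos: [0.5683, -0.0765, 0.1356]
tcp_rot: [[0.01, -0.857, 0.516], [0.002, 0.516, 0.857], [-1.0, -0.008, 0.007]]
force: [0.0, 1.0, -0.8]
opening: 0.0225
```

```bash
python3 - <<'E'
from h import *
o=status.get_obs();print(yaw(),o['ft_torque'],o['force'],np.array(o['joint_efforts'])[5])
E
```

```text
58.933180970128326 [0.15749759 0.09510887 0.14673952] [ 0.03230301  0.98688143 -0.83478867] 0.12669541407376528
```

Emit:
{"api": "send_rows", "payload": {"series": "0 0 0 2 0 0 0"}}

```text
clock: 18.92
tool_pos: [0.5683, -0.0765, 0.1356]
tcp_rot: [[0.011, -0.838, 0.545], [0.002, 0.545, 0.838], [-1.0, -0.008, 0.007]]
force: [0.9, 0.7, -2.3]
opening: 0.0229
```

```bash
python3 - <<'E'
from h import *
o=status.get_obs();print(yaw(),o['ft_torque'],o['force'],np.array(o['joint_efforts'])[5])
p,d,m=snap('side','s7')
cv2.imwrite('pics/s7c.png',cv2.resize(p[85:205,205:325],None,fx=5,fy=5,interpolation=2)[:,:,::-1])
p,d,m=snap('wrist','w7')
E
```

```text
56.97777385914935 [0.12870737 0.00051417 0.2025047 ] [ 0.91156643  0.68325315 -2.25393469] 0.2507833018898964
```

View pics/s7c.png

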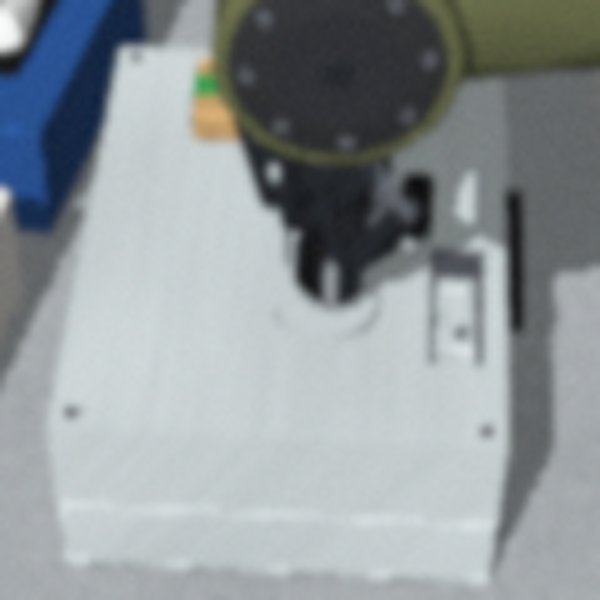

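View pics/w7.png

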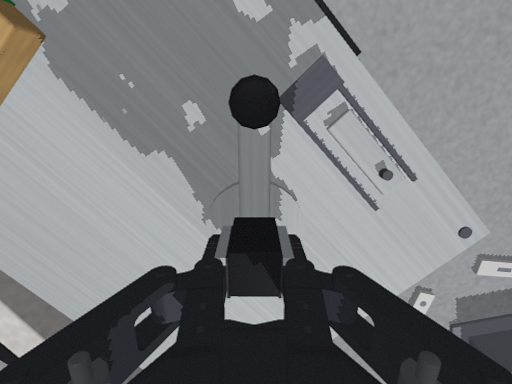

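```bash
python3 - <<'E'
from h import *
np.set_printoptions(precision=4,suppress=True)
for n,(u0,u1,v0,v1) in [('w1',(312,324,166,182)),('w7',(376,396,164,184)),('side0',(290,304,140,154)),('s7',(290,304,140,160))]:
    p,d,m=load(n); g=p.mean(2)[v0:v1,u0:u1]; thr=(g.min()+np.median(g))/2
    v,u=np.nonzero(g<thr); W=world(m,d)
    uu,vv=u.mean()+u0,v.mean()+v0
    print(n,uu,vv,len(u),onz(m,uu,vv,.125),onz(m,uu,vv,.13),W[int(vv),int(uu)])
p,d,m=load('w1'); a=cv2.resize(p[110:215,280:345],None,fx=5,fy=5); cv2.imwrite('pics/b1.png',a[:,:,::-1])
p,d,m=load('w7'); a=cv2.resize(p[40:220,270:430],None,fx=4,fy=4)[:600]; cv2.imwrite('pics/b7.png',a[:,:,::-1])
E
```

```text
w1 316.53846153846155 174.1153846153846 26 [ 0.4867 -0.087   0.125 ] [ 0.4882 -0.0881  0.13  ] [ 0.4893 -0.0885  0.1316]
w7 384.77 173.48 100 [ 0.4842 -0.0645  0.125 ] [ 0.4856 -0.067   0.13  ] [ 0.4862 -0.0682  0.1315]
side0 297.741935483871 144.83870967741936 31 [ 0.4851 -0.0973  0.125 ] [ 0.4844 -0.0918  0.13  ] [ 0.4874 -0.0963  0.1287]
s7 297.64516129032256 144.25806451612902 31 [ 0.4859 -0.0997  0.125 ] [ 0.4852 -0.0942  0.13  ] [ 0.4877 -0.0982  0.1269]
```

View pics/b1.png

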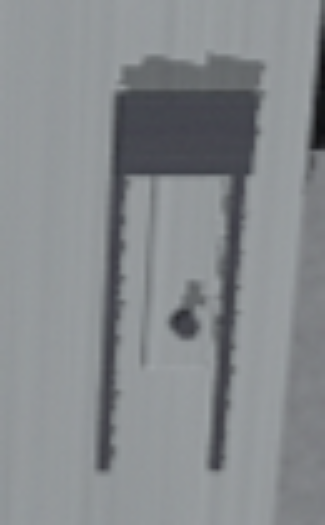

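View pics/b7.png

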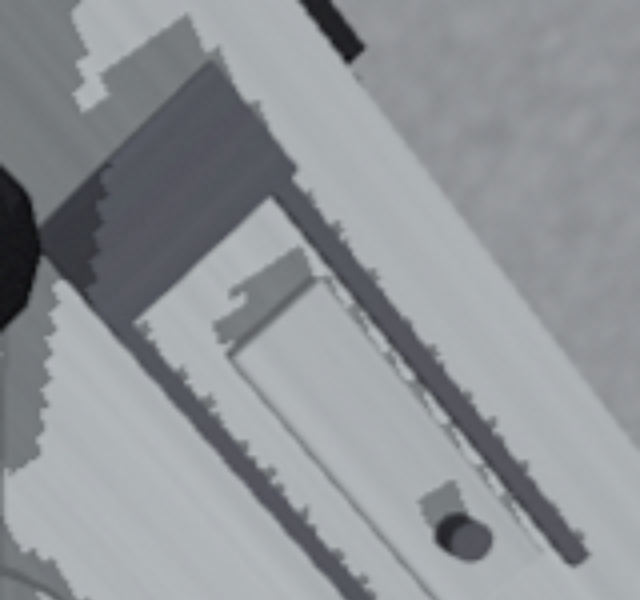

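Emit:
{"api": "send_rows", "payload": {"series": "0 0 0 2 0 0 0; 0 0 0 0 0 0 0"}}

```text
clock: 19.27
tool_pos: [0.5683, -0.0765, 0.1356]
tcp_rot: [[0.011, -0.818, 0.575], [0.002, 0.575, 0.818], [-1.0, -0.008, 0.008]]
force: [-0.2, -0.1, -1.6]
opening: 0.0229
```

```bash
python3 - <<'E'
from h import *
o=status.get_obs();print(yaw(),o['ft_torque'],o['force'],np.array(o['joint_efforts'])[5])
E
```

```text
54.90509551937671 [0.23133934 0.03261737 0.01644026] [-0.17463837 -0.1139801  -1.57938593] -0.17905712127685547
```

Emit:
{"api": "send_rows", "payload": {"series": "0 0 0 2 0 0 0; 0 0 0 1 0 0 0"}}

```text
clock: 19.52
tool_pos: [0.5684, -0.0766, 0.1356]
tcp_rot: [[0.011, -0.785, 0.619], [0.002, 0.619, 0.785], [-1.0, -0.007, 0.008]]
force: [0.5, -0.2, -2.6]
opening: 0.0226
```

```bash
python3 - <<'E'
from h import *
o=status.get_obs();print(yaw(),o['ft_torque'],o['force'],np.array(o['joint_efforts'])[5],o['tool_pos'])
E
```

```text
51.73512325211969 [-0.00162108 -0.17228789  0.14826173] [ 0.51297727 -0.20781577 -2.60384776] -0.01811247377190739 [ 0.56844727 -0.07664704  0.1355991 ]
```

```bash
cat > b.py <<'E'
from h import *
import sys
n=sys.argv[1]; p,d,m=snap('wrist',n); np.set_printoptions(precision=4,suppress=True)
pr=proj(m,[.4856,-.067,.13])[0]; print(pr)
u0,v0=int(pr[0])-18,int(pr[1])-18
cv2.imwrite('pics/'+n+'c.png',cv2.resize(p[max(0,v0-60):v0+80,max(0,u0-60):u0+80],None,fx=4,fy=4)[:,:,::-1])
g=p.mean(2)[v0:v0+36,u0:u0+36]; k,l,s,c=cv2.connectedComponentsWithStats((g<110).astype(np.uint8)); 
for i in range(1,k):
    if s[i,4]>15: print(s[i],onz(m,c[i][0]+u0,c[i][1]+v0,.13))
E
python3 b.py w8
```

```text
[379.9617 162.0118]
[26  0 10 11 64] [ 0.4759 -0.0698  0.13  ]
[ 14  14  15  12 130] [ 0.4852 -0.0655  0.13  ]
```

View pics/w8.png

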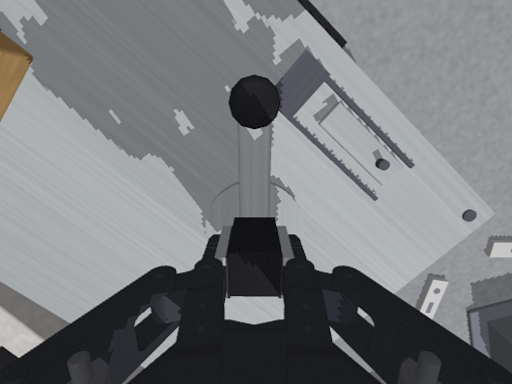

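Emit:
{"api": "send_rows", "payload": {"series": "0 0 0 2 0 0 0; 0 0 0 2 0 0 0"}}

```text
clock: 19.82
tool_pos: [0.5685, -0.0767, 0.1357]
tcp_rot: [[0.011, -0.737, 0.676], [0.002, 0.676, 0.737], [-1.0, -0.007, 0.009]]
force: [0.2, -0.8, -2.1]
opening: 0.0227
```

```bash
python3 - <<'E'
from h import *
np.set_printoptions(precision=4,suppress=True)
o=status.get_obs();print(yaw(),o['ft_torque'],o['force'],np.array(o['joint_efforts'])[5],o['tool_pos'])
for n,X in [('w1',[.4882,-.0881,.13]),('w7',[.4856,-.067,.13]),('w8',[.4856,-.067,.13])]:
    p,d,m=load(n); pr=proj(m,X)[0]; u0,v0=int(pr[0])-18,int(pr[1])-18
    g=p.mean(2)[v0:v0+36,u0:u0+36]; k,l,s,c=cv2.connectedComponentsWithStats((g<110).astype(np.uint8))
    for i in range(1,k):
        if s[i,4]>8: print(n,s[i],onz(m,c[i][0]+u0,c[i][1]+v0,.13))
E
python3 b.py w9
```

```text
47.476044137988715 [-0.1184 -0.2203  0.3741] [ 0.2285 -0.8056 -2.0948] 0.023581531131640077 [ 0.5685 -0.0767  0.1357]
w1 [  2   0   5  36 105] [ 0.5054 -0.0856  0.13  ]
w1 [ 25   0   5  36 118] [ 0.4788 -0.0905  0.13  ]
w1 [16 11  7 11 43] [ 0.488 -0.09   0.13 ]
w7 [25  0 11 13 70] [ 0.4762 -0.0706  0.13  ]
w7 [ 13  13  14  12 128] [ 0.4854 -0.0668  0.13  ]
w8 [26  0 10 11 64] [ 0.4759 -0.0698  0.13  ]
w8 [ 14  14  15  12 130] [ 0.4852 -0.0655  0.13  ]
[374.8886 152.8085]
[24  0 12 10 62] [ 0.4757 -0.0696  0.13  ]
[ 15  15  14  12 130] [ 0.4852 -0.065   0.13  ]
```

Emit:
{"api": "send_rows", "payload": {"series": "0 0 0 0 0 0 0; 0 0 0 1 0 0 0"}}

```text
clock: 20.12
tool_pos: [0.5685, -0.0767, 0.1357]
tcp_rot: [[0.011, -0.724, 0.69], [0.001, 0.69, 0.724], [-1.0, -0.007, 0.009]]
force: [0.6, -0.8, -2.2]
opening: 0.0229
```

```bash
python3 - <<'E'
from h import *
np.set_printoptions(precision=4,suppress=True)
for i in range(1):
    o=status.get_obs();print(yaw(),o['ft_torque'],o['force'],np.array(o['joint_efforts'])[5],o['tool_pos'])
E
python3 b.py w10
```

```text
46.370803233388585 [-0.187  -0.2174  0.5369] [ 0.5891 -0.7981 -2.2012] -0.2311647031456232 [ 0.5685 -0.0767  0.1357]
[373.4841 150.5516]
[24  0 12 10 62] [ 0.4756 -0.0692  0.13  ]
[ 15  15  14  12 131] [ 0.4851 -0.065   0.13  ]
```

View pics/w10.png

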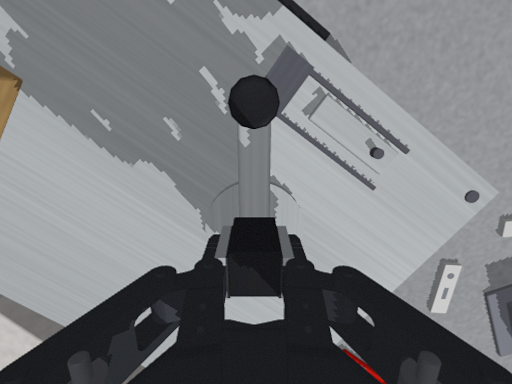

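Emit:
{"api": "send_rows", "payload": {"series": "0 0 0 -2 0 0 0; 0.05 0 0 -1 0 0 0; 0.08 0 0 0 0 0 0; 0.08 0 0 0 0 0 0"}}

```text
clock: 20.68
tool_pos: [0.5686, -0.0766, 0.1356]
tcp_rot: [[0.012, -0.76, 0.65], [0.001, 0.65, 0.76], [-1.0, -0.008, 0.009]]
force: [-2.6, 1.7, 4.0]
opening: 0.023
```

```bash
python3 - <<'E'
from h import *
o=st();print(yaw())
E
```

```text
clock 20.675
joint_positions [0.2163488780195244, -0.03051547965230869, -0.16048925320746416, 0.0012132740115627242, -1.4284051764052441, -0.923791118998647]
tool_pos [0.5685934502786426, -0.07664600839180322, 0.1356112794639007]
tcp_rot [[ 0.0124 -0.7601  0.6497]
 [ 0.0015  0.6498  0.7601]
 [-0.9999 -0.0084  0.0092]]
force [-2.6423650571588966, 1.6708086328621106, 3.969561553894253]
ft_torque [0.6423267147395567, 1.2052382944828974, -0.06998959113708571]
opening 0.022965547239401946
49.47820468031299
```

Torque is relieved and the flange is bearing on the top. Opening now.

Emit:
{"api": "send_rows", "payload": {"series": "0 0 0 0 0 0 0.4; 0 0 0 0 0 0 0.5; 0 0 0 0 0 0 0.7; 0 0 0 0 0 0 0.8; 0 0 0 0 0 0 0.8; 0 0 0 0 0 0 0.8", "squeeze": 20}}

```text
clock: 21.42
tool_pos: [0.569, -0.077, 0.1352]
tcp_rot: [[0.013, -0.76, 0.65], [0.001, 0.65, 0.76], [-1.0, -0.009, 0.009]]
force: [-0.4, 0.5, 0.9]
opening: 0.0684
```

```bash
python3 - <<'E'
from h import *
o=st();print(yaw())
E
python3 b.py w11
```

```text
clock 21.425
joint_positions [0.21591456897679825, -0.029947688485576295, -0.1608581824251966, 0.0018422278882308533, -1.426675146809767, -0.923775111817773]
tool_pos [0.5690470809721561, -0.07700682813193677, 0.13523237809586725]
tcp_rot [[ 0.0133 -0.7599  0.65  ]
 [ 0.001   0.65    0.7599]
 [-0.9999 -0.0094  0.0094]]
force [-0.4166592385760782, 0.4862610952127239, 0.9116715409440124]
ft_torque [0.0013510492731081598, 0.04000290898467365, 0.022777516485770435]
opening 0.0684202769010283
49.45959569766621
[379.0927 157.1649]
[25  0 11 11 63] [ 0.4756 -0.0692  0.13  ]
[ 14  14  14  12 130] [ 0.4851 -0.0656  0.13  ]
```

View pics/w11.png

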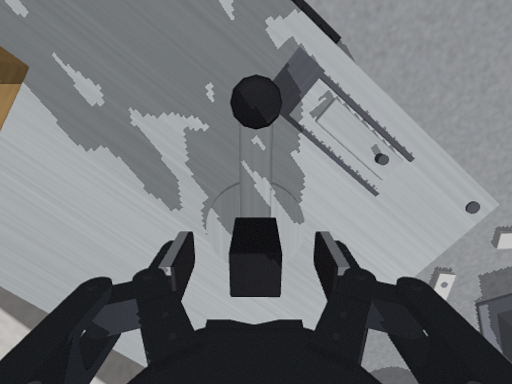

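Emit:
{"api": "send_rows", "payload": {"series": "-1.5 0 0 0 0 0 0.8; -3 0 0 0 0 0 0.8; -4 0 0 0 0 0 0.8; -4 0 0 0 0 0 0.8; -3 0 0 0 0 0 0.8; 0 0 0 0 0 0 0.8"}}

```text
clock: 22.22
tool_pos: [0.5666, -0.078, 0.3016]
tcp_rot: [[0.018, -0.76, 0.65], [-0.0, 0.65, 0.76], [-1.0, -0.014, 0.012]]
force: [-0.4, 0.0, 0.3]
opening: 0.0687
```

```bash
python3 - <<'E'
from h import *
np.set_printoptions(precision=4,suppress=True)
o=st();print(yaw()); plan([.5609,-.0774,.2889],100,0.8)
p,d,m=snap('wrist','w12'); W=world(m,d)
E
```

```text
clock 22.225
joint_positions [0.2165409823198475, -0.031926367732757865, 0.13922774819015904, 0.004065084538824165, -1.724058338636511, -0.9237959494387852]
tool_pos [0.5666313054582924, -0.07797024629733482, 0.3015559154336167]
tcp_rot [[ 0.0183 -0.7596  0.6501]
 [-0.0001  0.6502  0.7597]
 [-0.9998 -0.014   0.0119]]
force [-0.3535533448103808, 0.04590486671607502, 0.2844408751359845]
ft_torque [0.0691569968014675, 0.053488523943992825, 0.020320690351331973]
opening 0.06873597811636614
49.4444108417667
6 rows
0.21 0.08 -0.06 -8.4 0.0 0.2 0.8; 0.21 0.09 -0.04 -8.4 0.0 0.2 0.8; 0.21 0.09 -0.03 -8.4 0.0 0.2 0.8; 0.21 0.10 -0.02 -8.4 0.0 0.2 0.8; 0.21 0.10 -0.00 -8.4 0.0 0.2 0.8; 0.21 0.10 0.01 -8.4 0.0 0.2 0.8
```

View pics/w12.png

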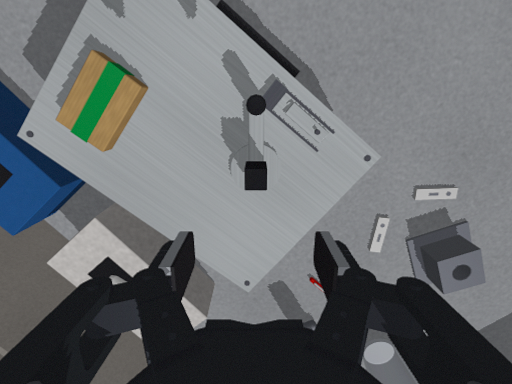

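Emit:
{"api": "send_rows", "payload": {"series": "0.2 0.1 0 -8.4 0 0.2 0.8; 0.2 0.1 0 -8.4 0 0.2 0.8; 0.2 0.1 0 -8.4 0 0.2 0.8; 0.2 0.1 0 -8.4 0 0.2 0.8; 0.2 0.1 0 -8.4 0 0.2 0.8; 0.2 0.1 0 -8.4 0 0.2 0.8; 0 0 0 0 0 0 0.8"}}

```text
clock: 23.15
tool_pos: [0.5587, -0.0755, 0.2828]
tcp_rot: [[-0.013, -0.98, -0.198], [0.006, -0.198, 0.98], [-1.0, 0.011, 0.008]]
force: [-0.2, 0.7, 0.7]
opening: 0.0682
```

```bash
python3 - <<'E'
from h import *
np.set_printoptions(precision=4,suppress=True)
o=st();print(yaw())
p,d,m=snap('wrist','w13'); W=world(m,d)
a=load('w1')[0][110:230,280:350]; b=p[110:230,280:350]
cv2.imwrite('pics/cmp.png',cv2.resize(np.hstack([a,b]),None,fx=5,fy=5,interpolation=2)[:,:,::-1])
# crank top check
M=(p.max(2)<60)
for n in ('w13',):
    u=proj(m,[.5665,-.077,.174])[0]; print('head px',u, W[int(u[1])-3:int(u[1])+4,int(u[0])-3:int(u[0])+4,2].mean())
E
```

```text
clock 23.15
joint_positions [0.21632677451878973, -0.03190909620745194, 0.10930322088623631, -0.008384758263425203, -1.7233365141002366, -0.018286148327461206]
tool_pos [0.5586736858783334, -0.07546223829741551, 0.2828053720815314]
tcp_rot [[-0.0128 -0.9801 -0.1979]
 [ 0.0057 -0.198   0.9802]
 [-0.9999  0.0115  0.0081]]
force [-0.168315329244969, 0.7282825130870104, 0.6565190946014398]
ft_torque [0.01008346575921716, -0.07723197669694168, -0.02884051897941591]
opening 0.06822223756917101
101.41454121091877
head px [246.808  181.3014] 0.17467577707908294
```

View pics/cmp.png

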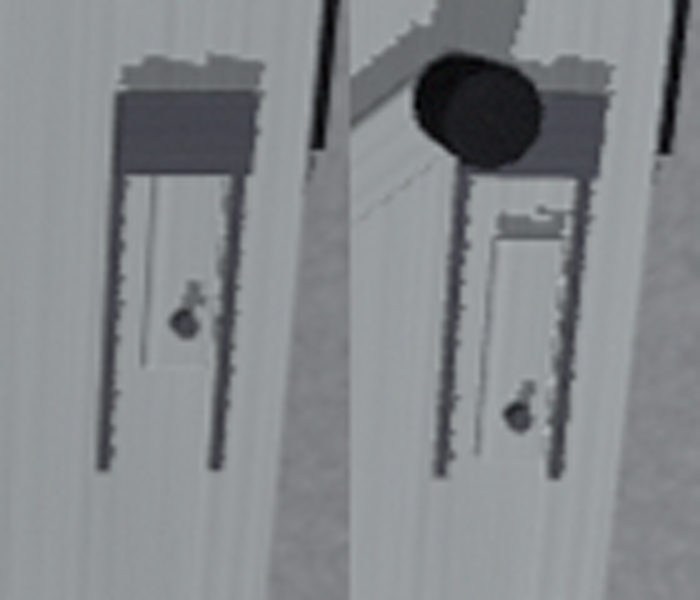

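View pics/w13.png

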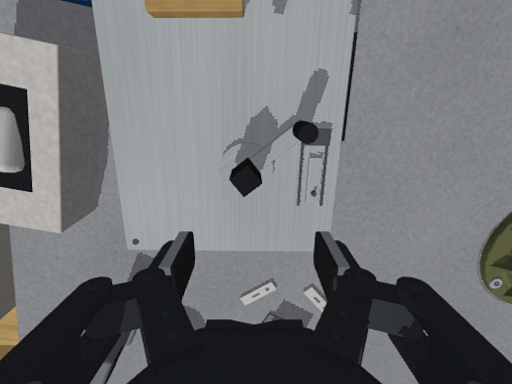

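```bash
python3 - <<'E'
from h import *
np.set_printoptions(precision=4,suppress=True)
ax=np.array([-.17,.985,0])
for n,pts in [('w1',dict(peg=(184,322,.132),gL=(104,469,.124),gR=(216,469,.124),bL=(142,367,.127),bR=(212,370,.127),cap=(125,174,.13))),('w13',dict(peg=(168,415,.132),gL=(91,476,.124),gR=(204,477,.124),bL=(127,459,.127),bR=(195,461,.127),cap=(118,176,.13)))]:
    p,d,m=load(n)
    for k,(x,y,z) in pts.items():
        X=onz(m,280+(x+.5)/5-.5,110+(y+.5)/5-.5,z); print(n,k,X,X@ax)
E
```

```text
w1 peg [ 0.4889 -0.0886  0.132 ] -0.17043112807877686
w1 gL [ 0.4971 -0.047   0.124 ] -0.1307903024471072
w1 gR [ 0.4697 -0.0517  0.124 ] -0.1307872213525519
w1 bL [ 0.4947 -0.075   0.127 ] -0.15801713034508275
w1 bR [ 0.478  -0.0772  0.127 ] -0.15727261367551112
w1 cap [ 0.5099 -0.1196  0.13  ] -0.20445661056210804
w13 peg [ 0.4862 -0.0663  0.132 ] -0.1479549826169843
w13 gL [ 0.498  -0.0453  0.124 ] -0.12924997852548376
w13 gR [ 0.4709 -0.0503  0.124 ] -0.12959185875380708
w13 bL [ 0.4914 -0.0522  0.127 ] -0.13495685579317265
w13 bR [ 0.4752 -0.0548  0.127 ] -0.13480572811222977
w13 cap [ 0.5112 -0.1178  0.13  ] -0.20290735705354981
```

The crank stands home (head top reads 0.1747 m, expected 0.174 m). The bolt reads about 21 to 22 mm, roughly 0.6 mm less than before I backed off. The reversal may have dragged the eye back, so I'll regrip, turn gently to the stop and release there.

```bash
python3 - <<'E'
from h import *
plan([.569,-.077,.225],49.5,0.8,wmax=9)
E
```

```text
6 rows
0.96 -0.17 -0.07 8.6 0.0 -0.1 0.8; 0.96 -0.18 -0.04 8.6 0.0 -0.1 0.8; 0.96 -0.18 -0.01 8.6 0.0 -0.1 0.8; 0.96 -0.18 0.02 8.6 0.0 -0.1 0.8; 0.96 -0.17 0.04 8.6 0.0 -0.1 0.8; 0.96 -0.16 0.07 8.6 0.0 -0.1 0.8
```

Emit:
{"api": "send_rows", "payload": {"series": "0.9 -0.2 0 8.6 0.1 -0.1 0.8; 0.9 -0.2 0 8.6 0.1 -0.1 0.8; 0.9 -0.2 0 8.6 0.1 -0.1 0.8; 0.9 -0.2 0 8.6 0 -0.1 0.8; 0.9 -0.2 0 8.6 0 -0.1 0.8; 0.9 -0.2 0 8.6 0 -0.1 0.8; 0 0 0 0 0 0 0.8"}}

```text
clock: 24.08
tool_pos: [0.5694, -0.0777, 0.2264]
tcp_rot: [[-0.004, -0.73, 0.683], [-0.003, 0.683, 0.73], [-1.0, 0.001, -0.005]]
force: [-0.2, -0.0, 0.5]
opening: 0.0683
```

```bash
python3 - <<'E'
from h import *
st();print(yaw())
plan([.569,-.077,.19],49.5,0.8,n=2)
E
```

```text
clock 24.075
joint_positions [0.21435728815586505, -0.023902040482867686, 0.010914346365295837, 0.001673047290610615, -1.6104071159718483, -0.9668120464641031]
tool_pos [0.5694017943042744, -0.07773574822065511, 0.22641267482156874]
tcp_rot [[-0.0043 -0.73    0.6835]
 [-0.0027  0.6835  0.73  ]
 [-1.      0.0013 -0.0049]]
force [-0.1841432358377027, -0.004246366218628708, 0.5072462318829098]
ft_torque [-0.030374525851111566, -0.0313233033468894, 0.02310011941634807]
opening 0.0682812699195083
46.884140513761785
2 rows
1.82 0.04 0.02 -1.3 -0.1 -0.0 0.8; 1.82 0.04 0.02 -1.3 -0.1 -0.0 0.8
```

Emit:
{"api": "send_rows", "payload": {"series": "1.8 0 0 -1.3 -0.2 0 0.8; 1.8 0 0 -1 -0.1 0 0.8; 0 0 0 0 0 0 0.8"}}

```text
clock: 24.45
tool_pos: [0.569, -0.0777, 0.1877]
tcp_rot: [[-0.001, -0.761, 0.649], [0.002, 0.649, 0.761], [-1.0, 0.002, 0.001]]
force: [0.2, 0.5, 0.4]
opening: 0.0683
```

```bash
python3 - <<'E'
from h import *
st();print(yaw())
plan([.569,-.077,.137],49.5,0.8,n=3)
p,d,m=snap('wrist','w14')
E
```

```text
clock 24.45
joint_positions [0.21228760684598574, -0.027404571390158033, -0.06144531397366074, -0.0020289768377310313, -1.5375405851935775, -0.9181497911917769]
tool_pos [0.5689721580390248, -0.07765911025620344, 0.1876857613987815]
tcp_rot [[-0.0012 -0.761   0.6487]
 [ 0.0018  0.6487  0.761 ]
 [-1.      0.0021  0.0006]]
force [0.19690623276041314, 0.5488808388940579, 0.36318008724961315]
ft_torque [-0.02564425810568178, -0.018591207226319795, 0.012684002445389152]
opening 0.06829715847190145
49.553128636489
3 rows
1.69 0.01 0.02 0.0 0.0 -0.0 0.8; 1.69 0.01 0.02 0.0 0.0 -0.0 0.8; 1.69 0.01 0.02 0.0 0.0 -0.0 0.8
```

View pics/w14.png

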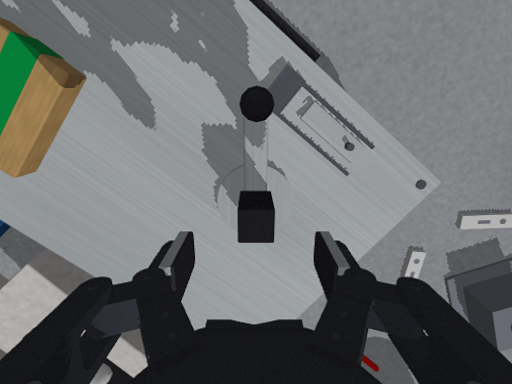

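Emit:
{"api": "send_rows", "payload": {"series": "1.8 0.03 0 0 0 0 0.8; 1.8 0.02 0 0 0 0 0.8; 1.3 0 0 0 0 0 0.8; 0 0 0 0 0 0 0.8; 0 0 0 0 0 0 0.3; 0 0 0 0 0 0 0.1; 0 0 0 0 0 0 0; 0 0 0 0 0 0 0", "squeeze": 60}}

```text
clock: 25.5
tool_pos: [0.569, -0.077, 0.1376]
tcp_rot: [[0.001, -0.761, 0.648], [0.002, 0.648, 0.761], [-1.0, 0.001, 0.002]]
force: [-0.3, -0.8, -2.5]
opening: 0.0236
```

```bash
python3 - <<'E'
from h import *
st();print(yaw())
E
python3 b.py w15
```

```text
clock 25.5
joint_positions [0.2136023308347067, -0.01921686364609121, -0.14476166129496096, -0.0016683582710299968, -1.4439621253834354, -0.9187740770328603]
tool_pos [0.5690474843331725, -0.07704916515185496, 0.13755797901499978]
tcp_rot [[ 0.0009 -0.7614  0.6483]
 [ 0.0019  0.6483  0.7614]
 [-1.      0.0005  0.002 ]]
force [-0.2610036323030368, -0.7742573050425704, -2.4551474721530773]
ft_torque [-0.0723752442902209, 0.1818912121787767, 0.09426138346268818]
opening 0.023566553272738055
49.584573648103586
[376.5597 156.4608]
[24  0 12 11 70] [ 0.4758 -0.0696  0.13  ]
[ 14  14  14  12 125] [ 0.4852 -0.0657  0.13  ]
```

Emit:
{"api": "send_rows", "payload": {"series": "0.05 0 0 1.5 0 0 0; 0.05 0 0 1.5 0 0 0"}}

```text
clock: 25.8
tool_pos: [0.5692, -0.0771, 0.1375]
tcp_rot: [[0.002, -0.725, 0.689], [0.001, 0.689, 0.725], [-1.0, -0.0, 0.002]]
force: [-1.8, 0.7, 2.9]
opening: 0.0233
```

```bash
python3 - <<'E'
from h import *
o=status.get_obs();print(yaw(),o['ft_torque'],o['force'],o['tool_pos'])
E
```

```text
46.44922271145672 [0.33779259 1.05979751 0.53606077] [-1.83114673  0.7367424   2.87702135] [ 0.56923833 -0.07708304  0.13751902]
```

Emit:
{"api": "send_rows", "payload": {"series": "0.03 0 0 1.5 0 0 0; 0 0 0 0 0 0 0"}}

```text
clock: 26.05
tool_pos: [0.5692, -0.0771, 0.1375]
tcp_rot: [[0.002, -0.706, 0.709], [0.001, 0.709, 0.706], [-1.0, -0.001, 0.002]]
force: [-1.8, 0.3, 0.9]
opening: 0.0233
```

```bash
python3 - <<'E'
from h import *
o=status.get_obs();print(yaw(),o['ft_torque'],o['force'],o['tool_pos'])
E
python3 b.py w16
```

```text
44.87290309776544 [0.18863948 0.79058135 0.59239793] [-1.76651421  0.31456423  0.89434211] [ 0.56919111 -0.07707052  0.13753405]
[370.7905 146.5611]
[24  0 12 10 62] [ 0.4755 -0.069   0.13  ]
[ 15  14  14  12 124] [ 0.4851 -0.0653  0.13  ]
```

Emit:
{"api": "send_rows", "payload": {"series": "0 0 0 0 0 0 0.3; 0 0 0 0 0 0 0.5; 0 0 0 0 0 0 0.8; 0 0 0 0 0 0 0.8; 0 0 0 0 0 0 0.8", "squeeze": 20}}

```text
clock: 26.72
tool_pos: [0.5699, -0.0775, 0.137]
tcp_rot: [[0.003, -0.704, 0.71], [0.001, 0.71, 0.704], [-1.0, -0.001, 0.003]]
force: [-0.1, -0.7, 1.9]
opening: 0.068
```

```bash
python3 - <<'E'
from h import *
st();print(yaw())
E
python3 b.py w17
```

```text
clock 26.725
joint_positions [0.21317398690231115, -0.01889980301834396, -0.1459216637213246, -0.0005919630205653043, -1.4403032825870994, -1.0028362610797124]
tool_pos [0.5698816628031717, -0.07748439634762123, 0.13696368270287815]
tcp_rot [[ 0.0033 -0.704   0.7102]
 [ 0.0013  0.7102  0.704 ]
 [-1.     -0.0014  0.0032]]
force [-0.056209781984908794, -0.6729957645428027, 1.8966154842184657]
ft_torque [0.04818821595692309, 0.03889078556848271, 0.019335591123598724]
opening 0.06795905579140162
44.75145688009975
[372.5227 146.0967]
[24  0 12  9 57] [ 0.4755 -0.0688  0.13  ]
[ 15  14  14  12 130] [ 0.4851 -0.0654  0.13  ]
```

View pics/w17.png

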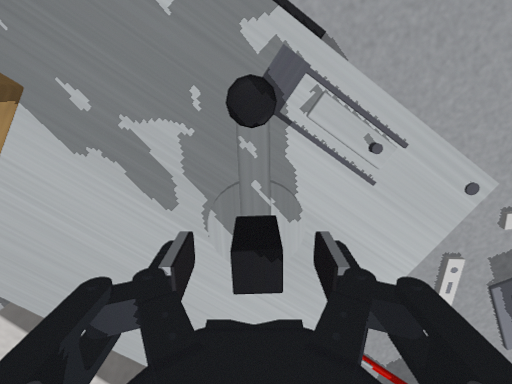

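Emit:
{"api": "send_rows", "payload": {"series": "-1.5 0 0 0 0 0 0.8; -3 0 0 0 0 0 0.8; -4 0 0 0 0 0 0.8; -4 0 0 0 0 0 0.8; -3 0 0 0 0 0 0.8; 0 0 0 0 0 0 0.8; 0 0 0 0 0 0 0.8"}}

```text
clock: 27.65
tool_pos: [0.5691, -0.0784, 0.3035]
tcp_rot: [[0.009, -0.704, 0.71], [0.0, 0.71, 0.704], [-1.0, -0.006, 0.006]]
force: [0.2, 0.6, -1.0]
opening: 0.0685
```

```bash
python3 - <<'E'
from h import *
np.set_printoptions(precision=4,suppress=True)
st();print(yaw())
p,d,m=snap('wrist','w18'); W=world(m,d)
u=proj(m,[.5665,-.077,.174])[0].astype(int); print(u,W[u[1]-3:u[1]+4,u[0]-3:u[0]+4,2].mean())
p,d,m=snap('scene','sc9')
fl=(W[...,2]>.122)&(W[...,2]<.13)
E
```

```text
clock 27.65
joint_positions [0.21306156544469015, -0.015560361251762665, 0.15992350459366234, 0.0013727926172059151, -1.7377472832031962, -1.002951687038271]
tool_pos [0.5690693202829236, -0.0784107519731356, 0.3034960859450887]
tcp_rot [[ 0.0086 -0.7037  0.7104]
 [ 0.0005  0.7104  0.7038]
 [-1.     -0.0057  0.0065]]
force [0.23628367939251763, 0.5676665523228313, -0.9630811952084967]
ft_torque [0.03605702030138729, 0.043719032864569, -0.008932994333244234]
opening 0.06851457791991497
44.73028954510105
[257 177] 0.18039130666025058
```

View pics/w18.png

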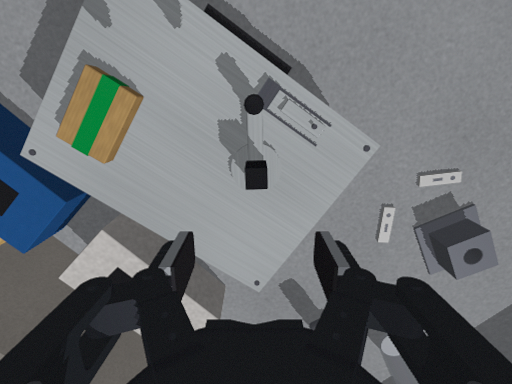

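View pics/sc9.png

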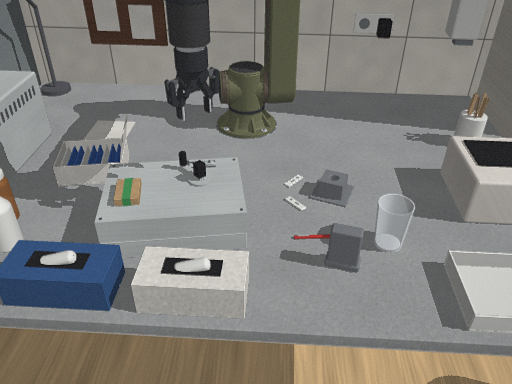

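```bash
python3 - <<'E'
from h import *
np.set_printoptions(precision=4,suppress=True)
for n in ('w13','w12','w18'):
    p,d,m=load(n); W=world(m,d); u=proj(m,[.5665,-.077,.174])[0].astype(int)
    hd=(p.max(2)<60)&(W[...,2]>.165)&(abs(W[...,0]-.567)<.02)&(abs(W[...,1]+.077)<.02)
    top=(abs(W[...,2]-.12)<.012)&(p.min(2)>140)&(abs(W[...,0]-.567)<.08)&(abs(W[...,1]+.077)<.08)
    z=W[hd][:,2]; print(n,'head',np.percentile(z,[50,80,95]),'top',np.median(W[top][:,2]),top.sum())
p,d,m=snap('wrist','w19'); W=world(m,d)
hd=(p.max(2)<60)&(W[...,2]>.165)&(abs(W[...,0]-.567)<.02)&(abs(W[...,1]+.077)<.02); top=(abs(W[...,2]-.12)<.012)&(p.min(2)>140)&(abs(W[...,0]-.567)<.08)&(abs(W[...,1]+.077)<.08)
print(np.percentile(W[hd][:,2],[50,80,95]),np.median(W[top][:,2]))
f=(p.min(2)>120)&(np.hypot(W[...,0]-.5675,W[...,1]+.077)>.02)&(np.hypot(W[...,0]-.5675,W[...,1]+.077)<.029)
print('flange',np.percentile(W[f][:,2],[10,30,50,70,90]))
E
```

```text
w13 head [0.3711 0.3787 0.3827] top 0.12062905127268292 13689
w12 head [0.384  0.3905 0.394 ] top 0.11888644378383798 12340
w18 head [0.3886 0.3956 0.4014] top 0.12075381578282583 12091
[0.3878 0.3947 0.4007] 0.12006187648889398
flange [0.1252 0.1257 0.1261 0.1265 0.1275]
```

```bash
python3 - <<'E'
from h import *
print(job.finish_job())
E
```

```text
the job is handed in; nothing more can be done
None
```

The steriliser is unlocked, as far as I can measure. The crank stands fully home in the eye with its handle turned to the stop, and the gripper is open and well above it. I handed the job in at about 28 s.

- **Seating:** I took the crank out of its holder and set it on the rim. I found the eye's centre by touching its walls with the nose at about 4 to 5 N sideways. A wrist picture had already suggested the hex's direction, and the key dropped in without any search turning.
- **Turning:** I turned the crank clockwise until the resisting torque rose from about 0.15 to 0.54 N m, which I took as the stop. I then backed off 3° and let go.
- **Correction:** The bolt then seemed to have slipped back by about 0.6 mm. I gripped again, turned gently to the stop (0.59 N m) and let go there.

Last checks:
- **Crank:** Its flange top reads 126 mm, as it should when fully home.
- **Bystanders:** The other things on the counter look unmoved in the last scene picture.
- **Bolt:** The pictures gave about 21 to 22.5 mm of travel before the second turn, and it moved slightly further with it. That is close to the full 22 mm, but they cannot confirm the last millimetre. I relied on the felt stop.
- **One reading that disagreed:** A late depth check of the grip head gave 180 mm instead of 174 mm. I trusted the flange reading instead and did not find the cause.

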